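# Clear the worktop after making leek soup: pedal bin and pot grips

## Robot

A 6-joint arm with a two-finger parallel gripper is mounted at the origin on the work surface. World frame = base frame: x ahead of the robot, y to its left, z up, the work surface at z = 0. Lengths are in mm, angles in degrees, forces in N, time in s.
With the tool pointing down it reaches from about 350 to 850 mm from the base axis. Payload 8.1 kg.
Tool frame: the origin (TCP) lies midway between the tips of the shut fingers; the grasp point (between the pads) lies 19 mm behind it; z points along the fingers, y is the line along which they close (so a half turn about z gives the same grasp; the last joint's range is limited). The gripper opens to 85 mm and grips with 20 to 120 N. Pads are 22 mm wide; open, the fingers measure 114 mm over their backs; the gripper's body (76 mm by 85 mm) begins 54 mm behind the grasp point. The pads swing forward as they close: fully open they stand 13 mm farther back than shut.
Start: joints at [-75.997, 7.471, 85.268, -0, 87.261, -4.893], TCP at [194.332, -567.662, 231.292] pointing down, gripper open.
Joint ranges: [-169.43, 169.43], [-51.17, 129.36], [1.28, 143.12], [-76.62, 256.62], [0, 156.53], [-152.29, 152.29]. Speed limits (degrees/s): [136.94, 136.94, 159.86, 180, 180, 180].

## Interface

Orientations are given as [roll, pitch, yaw] about the fixed x, y, z axes, in that order (R = Rz(yaw) Ry(pitch) Rx(roll)).
In Python, from bench import sense, snapshot, camera_params, hand_in, masks_of, pinpoint gives the robot as it stands.
- The arm moves only by the tool step_arm, never from a script. Its argument "targets" is a list of rows, each an object with "angular": the turn, a rotation vector about the tool's x, y, z scaled (see below), a list of three; "dp": the shift along the tool's x, y, z scaled (see below), a list of three; "fingers": the closure, from 0 (fully open) to 1 (shut). A call has exactly 8 rows; each row is the pose to reach, as a shift and turn from the pose commanded when the call began, along the tool's axes at that moment, turning the shorter way round; what a row does not reach only later rows make up. The controller multiplies each number of a shift by 0.2 m and each number of a turn by 180 degrees. A row lasts 1/8 s, in which the tool goes at most 62.5 mm and 10.7 degrees, less where a joint would pass 70% of its speed; a pose out of reach is approached as far as the arm can. A call with a number of a shift or a turn outside -1 to 1 is refused whole. A call with a gripper value outside its range is refused whole. The fingers move at their own pace and stop on an object; "newtons" is the grip in N (left out, the last holds). Time passes only in rows, so rows that repeat a pose let the fingers close, or fill a call up. It gives the time, the measured TCP pose, the force, the opening and the grip force at its end, in the units of the state.
- sense(): the state, without advancing time (a new reading comes with each control period).
- snapshot(name): name is "scene" or "top" or "wrist"; returns the picture (480x640x3 uint8, blue, green, red); there is no depth.
- camera_params(name): a dict with "vfov" (degrees; the focal length in pixels is half the picture's height over the tangent of half this angle, whatever the lens; pixels are square), "cx", "cy" (the principal point, pixels), "R" (3x3) and "t" (3): a world point X has camera coordinates R X + t. Camera axes: x right, y down, z forward; pixel columns grow to the right and rows downward; lengths in mm; the calibration is good to about 2 mm. A picture is of the moment at which its call begins: read the wrist's pose just before it. camera_params takes no time and is no camera call; for the wrist camera it gives the pose at the moment of the call.
- hand_in(): hands the job in; it is judged then, once.
Trained networks look in the newest picture that a camera, given by its name, has taken for a name from the list of things; names that differ only in an ending like _2 or _b are one class to them, and where a whole thing is asked for, a point or a joint stands for the part that bears it (a point fixed in the world has none). Each returns a list of dicts, best first, with "conf" (0 to 1); they miss things now and then, are a little off and sometimes report something else, mostly with a low value. They report only what shows in the picture. A call takes as long as a camera call. They do not tell look-alikes from the thing itself.
- masks_of(camera, label): "pixels" (480x640 bool, what is visible of it) and "at" ([column, row] in pixels, amid what is visible of it).
- pinpoint(camera, label): "at" ([column, row] in pixels: a listed point, or the origin of a listed thing).
The state is a dict: "time": time; "joint_pos": joint angles; "qd": joint speeds; "joint_efforts": joint torques, N m; "tool_pos": TCP position; "tcp_rot": TCP orientation; "ft_force": force on the tool from outside, world axes, zero at the start; "wrist_torque": the same for the moment, N m; "finger_gap": finger opening in mm; "grip_force": force on a finger pad.
Only numpy, scipy, OpenCV 4.12 (cv2) and the standard library are available. Lean on these libraries where they do the work, as an engineer would, in place of code of your own. Each camera call takes 0.05 s, during which the arm holds its last target. There are 200 camera calls.

## Task

Clear up after the leek soup: press the counter bin's pedal right down to its stop with the gripper so that the lid stays open, put every leek root end from the chopping board into the bin, then close the lid fully. Also hang both pot grips over the rail, each straddling the bar between the posts with its fold resting on it. Leave the soup bowl, the spoon and the whole leek where they are.

Things in the scene. Friction and masses are not known exactly. Their poses are not given: they have to be found in the camera images.
- bin: the counter pedal bin, steel with a black bucket inside; it stands firm and does not move. All sizes here are in mm, angles in rad. Shell 150 deep (x) by 180 wide (y), rim 180 high, walls 6 thick, bucket floor at height 60. Origin at the worktop under the middle of the shell; the pedal sticks out of the front, towards -x; the lid hinge runs along y at the back, at x = +79, height 182; z up.
- bin_pedal (a joint): angle of the sprung pedal, hinged inside the shell: 0 up, 0.20 down at its stop. Its lift rod is joined to the lid: lid angle = 9 x pedal angle always. Full travel lowers the pressing point by 26 and takes about 8 N, 12 N if brisk. Let go at the stop, the lid is past its balance point (lid about 1.52, pedal 0.17) and stays open, pedal down; let go before that, it falls shut and the pedal rises.
- bin_pedal_pad (a point): pressing point on top of the black rubber pedal pad (70 deep, 80 wide), 65 in front of the bin's front face and 15 from the pad's front edge; 50 above the worktop when up, 24 when down. Its frame turns with the pedal; at 0 it is parallel to the bin's.
- bin_lid (a joint): angle of the lid: 0 shut flat on the rim, 1.80 fully open (leaning 13 degrees back beyond upright). Pushed forward to below about 1.4 it falls shut by itself, damped, in about a second, and the pedal comes up.
- bin_lid_edge (a point): middle of the free (front) edge of the steel lid. Lid plate 160 from hinge to this edge, 188 wide, 12 thick. With the lid open the edge is 340 above the worktop and about 115 behind the bin's middle (towards the bin's +x); the outer face of the lid then faces the bin's +x.
- board: a wooden chopping board, fixed, 190 (x) by 240 (y) by 15 thick. Origin at the worktop under its middle. The leek root ends lie on it at the start.
- leek_end1: a cut-off leek root end: a cream stub 52 long and 30 thick, pale green at the cut face and with a tuft of short roots (looks only, 13 long) at the other. Firm, 35 g; it lies on its side and hardly rolls. Origin at the underside of its middle as it lies at the start; x runs along the stub to the roots, z up at the start. May be absent (None).
- leek_end2: a cut-off leek root end: a cream stub 52 long and 30 thick, pale green at the cut face and with a tuft of short roots (looks only, 13 long) at the other. Firm, 35 g; it lies on its side and hardly rolls. Origin at the underside of its middle as it lies at the start; x runs along the stub to the roots, z up at the start. May be absent (None).
- leek_end3: a cut-off leek root end: a cream stub 52 long and 30 thick, pale green at the cut face and with a tuft of short roots (looks only, 13 long) at the other. Firm, 35 g; it lies on its side and hardly rolls. Origin at the underside of its middle as it lies at the start; x runs along the stub to the roots, z up at the start. May be absent (None).
- leek_end4: a cut-off leek root end: a cream stub 52 long and 30 thick, pale green at the cut face and with a tuft of short roots (looks only, 13 long) at the other. Firm, 35 g; it lies on its side and hardly rolls. Origin at the underside of its middle as it lies at the start; x runs along the stub to the roots, z up at the start. May be absent (None).
- leek_end5: a cut-off leek root end: a cream stub 52 long and 30 thick, pale green at the cut face and with a tuft of short roots (looks only, 13 long) at the other. Firm, 35 g; it lies on its side and hardly rolls. Origin at the underside of its middle as it lies at the start; x runs along the stub to the roots, z up at the start. May be absent (None).
- leek_end1_mid (a point): the middle of leek_end1, 15 above its origin (on its axis). None if absent.
- leek_end2_mid (a point): the middle of leek_end2, 15 above its origin (on its axis). None if absent.
- leek_end3_mid (a point): the middle of leek_end3, 15 above its origin (on its axis). None if absent.
- leek_end4_mid (a point): the middle of leek_end4, 15 above its origin (on its axis). None if absent.
- leek_end5_mid (a point): the middle of leek_end5, 15 above its origin (on its axis). None if absent.
- pot_grip1: a rust-orange pot grip (handle saver) of stiff hard-moulded rubber that keeps its shape: an upside-down U, 70 tall, 90 long, 40 wide outside, walls 5 thick with a 30 wide gap between them, rounded fold 6 thick on top, 70 g. It stands on the worktop on its two wall edges, fold upwards, at the start. Origin at the worktop in the middle; y runs along the fold (the 90 length), x across the walls, z up. Grip it across its 40 width.
- pot_grip2: a green pot grip (handle saver) of stiff hard-moulded rubber that keeps its shape: an upside-down U, 70 tall, 90 long, 40 wide outside, walls 5 thick with a 30 wide gap between them, rounded fold 6 thick on top, 70 g. It stands on the worktop on its two wall edges, fold upwards, at the start. Origin at the worktop in the middle; y runs along the fold (the 90 length), x across the walls, z up. Grip it across its 40 width.
- pot_grip1_fold (a point): middle of the underside of the fold of pot_grip1, 64 above its origin: this rests on the bar when hung; axes as the pot grip's.
- pot_grip2_fold (a point): middle of the underside of the fold of pot_grip2, 64 above its origin: this rests on the bar when hung; axes as the pot grip's.
- rail_mid (a point): middle of the rail's bar, on its axis, 150 above the worktop: a fixed level steel bar, 14 thick, along this frame's y, 310 between two posts (18 thick, on round feet of 70); z up.
- bowl: the empty dark-maroon soup bowl, 150 across, 62 high; origin under its middle. Leave it alone.
- spoon: a steel spoon, 190 long, lying on the worktop. Leave it alone.
- leek: a whole leek, 340 long shaft 34 thick plus green leaves, lying on the worktop. Leave it alone.
Mind the look-alikes: they are no part of the job. What is meant by the pot_grip1 is not purple, and is the smaller of those in its own colour.

How it is judged (in metres and radians):
On the way, in this order (a step that is already met when the one before it is completed fails the run):
1. the pedal is pressed down to its stop by the gripper, which opens the lid fully (value of joint bin_pedal above 0.19 rad and distance between the grasp point and bin_pedal_pad below 0.08 m and contact force between the fingers and bin above 1 N), for 0.1 s.
2. every leek root end is in the bin while the lid stands open (x of leek_end1_mid in the frame of bin between -0.07 and 0.07 m and y of leek_end1_mid in the frame of bin between -0.085 and 0.085 m and z of leek_end1_mid in the frame of bin between 0.05 and 0.165 m and x of leek_end2_mid in the frame of bin between -0.07 and 0.07 m and y of leek_end2_mid in the frame of bin between -0.085 and 0.085 m and z of leek_end2_mid in the frame of bin between 0.05 and 0.165 m and x of leek_end3_mid in the frame of bin between -0.07 and 0.07 m and y of leek_end3_mid in the frame of bin between -0.085 and 0.085 m and z of leek_end3_mid in the frame of bin between 0.05 and 0.165 m and x of leek_end4_mid in the frame of bin between -0.07 and 0.07 m and y of leek_end4_mid in the frame of bin between -0.085 and 0.085 m and z of leek_end4_mid in the frame of bin between 0.05 and 0.165 m and x of leek_end5_mid in the frame of bin between -0.07 and 0.07 m and y of leek_end5_mid in the frame of bin between -0.085 and 0.085 m and z of leek_end5_mid in the frame of bin between 0.05 and 0.165 m and value of joint bin_lid above 1.6 rad), for 0.3 s.
3. the lid is closed again (value of joint bin_lid below 0.05 rad), for 0.3 s.
At the end, for the whole second after the job is handed in: All leek root ends lie in the bin below its rim; lid shut (within 0.05 rad). Both pot grips hang at rest astride the bar between the posts, fold underside on the bar (3-13 mm above its axis, within 15 mm sideways), within 0.35 rad of the bar's direction, tilt under 0.4 rad (x of leek_end1_mid in the frame of bin between -0.07 and 0.07 m and y of leek_end1_mid in the frame of bin between -0.085 and 0.085 m and z of leek_end1_mid in the frame of bin between 0.05 and 0.165 m and x of leek_end2_mid in the frame of bin between -0.07 and 0.07 m and y of leek_end2_mid in the frame of bin between -0.085 and 0.085 m and z of leek_end2_mid in the frame of bin between 0.05 and 0.165 m and x of leek_end3_mid in the frame of bin between -0.07 and 0.07 m and y of leek_end3_mid in the frame of bin between -0.085 and 0.085 m and z of leek_end3_mid in the frame of bin between 0.05 and 0.165 m and x of leek_end4_mid in the frame of bin between -0.07 and 0.07 m and y of leek_end4_mid in the frame of bin between -0.085 and 0.085 m and z of leek_end4_mid in the frame of bin between 0.05 and 0.165 m and x of leek_end5_mid in the frame of bin between -0.07 and 0.07 m and y of leek_end5_mid in the frame of bin between -0.085 and 0.085 m and z of leek_end5_mid in the frame of bin between 0.05 and 0.165 m and value of joint bin_lid below 0.05 rad and x of pot_grip1_fold in the frame of rail_mid between -0.015 and 0.015 m and y of pot_grip1_fold in the frame of rail_mid between -0.13 and 0.13 m and z of pot_grip1_fold in the frame of rail_mid between 0.003 and 0.013 m and angle between the y axis of each of pot_grip1, pot_grip2 and the y axis of rail_mid, either way round below 0.35 rad and angle between each of pot_grip1, pot_grip2's own z axis and vertical below 0.4 rad and linear speed of each of pot_grip1, pot_grip2 below 0.05 m/s and x of pot_grip2_fold in the frame of rail_mid between -0.015 and 0.015 m and y of pot_grip2_fold in the frame of rail_mid between -0.13 and 0.13 m and z of pot_grip2_fold in the frame of rail_mid between 0.003 and 0.013 m); the robot touches nothing.
It fails at once if the soup bowl is moved more than 4 cm (distance of bowl from where it was at the start of the episode above 0.04 m).
It fails at once if the spoon is moved more than 4 cm (distance of spoon from where it was at the start of the episode above 0.04 m).
It fails at once if the whole leek is moved more than 4 cm (distance of leek from where it was at the start of the episode above 0.04 m).
Of leek_end1, leek_end2, leek_end3, leek_end4, leek_end5 only 3 to 5 are there at a start; the rules pass over those that are not, and their reading is None.
At some moment in a run one of leek_end1, leek_end2, leek_end3, leek_end4, leek_end5 may be knocked a few centimetres aside while the robot is not near it.
It also fails if it takes over 210 s, if anything falls off the work surface, if the arm or the gripper's body presses on something with over 40 N, if the wrist force passes 120 N, or if a joint passes its speed limit or range.

## Working session

There is one attempt and no reset: what is moved stays moved. The work goes in short steps, Python scripts to look and compute and a tool call to move; the robot and the scene stay as the last step left them, time stands still between calls to the robot, and variables do not carry over. Pictures are saved under pics/ and viewed, at most 14 in all, crops included, and the job is handed in when it is done.

Besides the shell and the picture viewer there is one more tool, called after "Call:" as a command line: name --argument value ..., lists and objects as JSON in quotes. step_arm: Moves the arm, as the interface text tells. Its arguments: {"type":"object","properties":{"targets":{"type":"array","items":{"type":"object","properties":{"angular":{"type":"array","items":{"type":"number","minimum":-1,"maximum":1}},"dp":{"type":"array","items":{"type":"number","minimum":-1,"maximum":1}},"fingers":{"type":"number"}}}},"newtons":{"type":"number"}},"required":["targets"]}

```bash
ls; mkdir -p pics
python3 - <<'E'
from bench import *
import cv2
print(sense())
for n in("scene","top"):
    im=snapshot(n);cv2.imwrite(f"pics/{n}0.png",im);print(n,camera_params(n))
E
```

```text
pics
{'time': 0.0, 'joint_pos': array([-7.59980193e+01,  7.51693560e+00,  8.53297335e+01,  6.99582961e-04,
        8.72640976e+01, -4.89283653e+00]), 'qd': array([-0.04172805, -0.1052262 ,  0.03761088,  0.0979862 , -0.0107447 ,
        0.00092159]), 'joint_efforts': array([-1.99530332e-03, -5.69402111e+01, -5.00554812e+01, -1.80271982e-04,
        1.48454594e-02,  2.64481292e-05]), 'tool_pos': array([ 194.18800949, -567.10327733,  230.22106143]), 'tcp_rot': array([-1.79889697e+02, -1.01437193e-02,  1.88947734e+01]), 'ft_force': array([ 0.65747279, -0.28914708,  0.63196731]), 'wrist_torque': array([ 0.02233623, -0.03185006, -0.01242862]), 'grip_force': 0.0, 'finger_gap': 85.61632153972712}
scene {'vfov': 49.85025395109188, 'cx': 312.23048086530395, 'cy': 236.38600344922517, 'R': array([[-0.45479416,  0.89059434, -0.00199954],
       [ 0.47179538,  0.2390233 , -0.84869134],
       [-0.75536176, -0.38692323, -0.52888469]]), 't': array([ 169.58038335, -162.73320206, 1847.15811022])}
top {'vfov': 44.059779504132024, 'cx': 326.9047771629647, 'cy': 229.1366616619045, 'R': array([[ 0.01912188, -0.99981666, -0.00100261],
       [-0.97885731, -0.01851675, -0.20370443],
       [ 0.20364851,  0.00487663, -0.97903192]]), 't': array([  96.85157406,  544.16407448, 1351.75287114])}
```

View pics/top0.png

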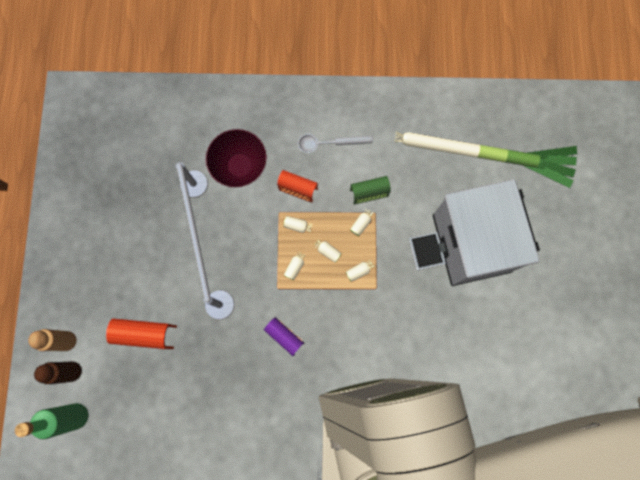

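View pics/scene0.png

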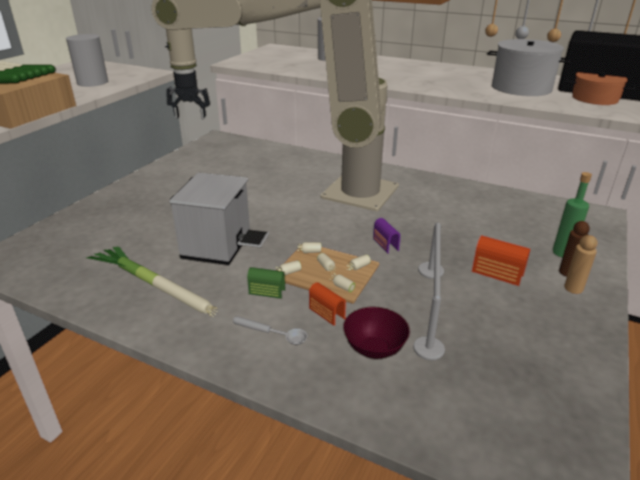

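The top picture shows the bin at (490,235) with its pedal at (428,250), five root ends on the board at (328,250), and the rail from (182,165) to (208,303). Candidates for pot_grip1:
- Small orange grip at (298,185).
- Big orange grip at (140,333).
- Purple grip at (284,336).

By the description I choose the small orange one. pot_grip2 is the only green grip, at (370,189); the bottle at (60,420) is also green but isn't a grip.

```bash
cat > h.py <<'E'
from bench import *
import numpy as np, cv2
from scipy.spatial.transform import Rotation as Rn
def K(n):
    c=camera_params(n); return c,240/np.tan(np.radians(c['vfov']/2))
def ray(n,p,cf=None):
    c,f=cf or K(n); R=np.array(c['R']);d=R.T@np.array([(p[0]-c['cx'])/f,(p[1]-c['cy'])/f,1]); return -R.T@c['t'],d
def on_z(n,p,z,cf=None):
    o,d=ray(n,p,cf); return o+d*(z-o[2])/d[2]
def proj(n,X,cf=None):
    c,f=cf or K(n); q=np.atleast_2d(X)@np.array(c['R']).T+c['t']; return np.c_[c['cx']+f*q[:,0]/q[:,2],c['cy']+f*q[:,1]/q[:,2]]
def tri(n1,p1,n2,p2):
    o1,d1=ray(n1,p1);o2,d2=ray(n2,p2)
    s=np.linalg.lstsq(np.c_[d1,-d2],o2-o1,rcond=None)[0]; a=o1+d1*s[0];b=o2+d2*s[1]
    return (a+b)/2,np.linalg.norm(a-b)
def st():
    s=sense();print('t',round(s['time'],2),'tcp',s['tool_pos'].round(1),s['tcp_rot'].round(1),'F',s['ft_force'].round(1),'gap',round(s['finger_gap'],1),'grip',round(s['grip_force'],1),'j',s['joint_pos'].round(0));return s
E
python3 - <<'E'
from h import *
for l in ["bin","bin_pedal_pad","bin_lid_edge","board","leek_end1","leek_end1_mid","pot_grip1","pot_grip1_fold","pot_grip2","pot_grip2_fold","rail_mid","bowl"]:
    for n in("top","scene"):
        r=pinpoint(n,l); print(l,n,[(np.round(x['at'],1).tolist(),round(x['conf'],2)) for x in r if x['conf']>.3])
for l in ["leek_end1","pot_grip1","pot_grip2","bin_pedal"]:
    for m in masks_of("top",l):
        if m['conf']<.3: continue
        p=cv2.minAreaRect(np.argwhere(m['pixels'])[:,::-1].astype(np.float32)); print(l,round(m['conf'],2),np.round(m['at']),p)
E
python3 -c "
import cv2
a=cv2.imread('pics/top0.png')
c=a[150:360,100:400];cv2.imwrite('pics/crop1.png',cv2.resize(c,(800,560),interpolation=3))"
```

```text
bin top [([470.7, 243.8], 0.74), ([358.9, 269.9], 0.33)]
bin scene [([375.0, 351.1], 0.72), ([219.2, 246.0], 0.62), ([326.1, 292.4], 0.59)]
bin_pedal_pad top [([416.4, 251.9], 0.93)]
bin_pedal_pad scene [([261.1, 235.9], 0.66)]
bin_lid_edge top [([452.7, 234.6], 0.65)]
bin_lid_edge scene [([238.8, 195.3], 0.63)]
board top [([325.1, 248.5], 0.84)]
board scene [([325.3, 270.7], 0.97)]
leek_end1 top [([294.8, 266.1], 0.86), ([298.6, 223.2], 0.81), ([326.1, 253.5], 0.78), ([359.6, 224.6], 0.78), ([358.4, 272.6], 0.54)]
leek_end1 scene [([288.6, 270.3], 0.71), ([343.7, 286.6], 0.71), ([356.5, 265.0], 0.7), ([310.3, 252.9], 0.59), ([325.4, 267.5], 0.45)]
leek_end1_mid top [([296.0, 269.5], 0.64), ([296.8, 227.3], 0.47)]
leek_end1_mid scene [([358.2, 262.6], 0.5)]
pot_grip1 top [([281.5, 338.1], 0.94), ([367.9, 196.2], 0.93), ([148.7, 336.4], 0.89), ([193.9, 226.8], 0.69), ([296.8, 187.1], 0.66), ([294.2, 269.2], 0.35)]
pot_grip1 scene [([495.8, 274.1], 0.74), ([268.2, 292.6], 0.71), ([382.6, 243.3], 0.61), ([327.9, 314.6], 0.55), ([326.7, 267.6], 0.47)]
pot_grip1_fold top [([133.4, 332.0],
[... 2046 characters left out ...]
308364868164, 21.449068069458008), 21.161256790161133)
pot_grip2 0.67 [285. 338.] ((282.44183349609375, 336.3123474121094), (39.671932220458984, 18.666278839111328), 43.02506637573242)
pot_grip2 0.62 [369. 192.] ((370.435302734375, 190.05335998535156), (21.436607360839844, 37.85135269165039), 77.00537872314453)
bin_pedal 0.93 [426. 247.] ((427.9411926269531, 250.26470947265625), (33.95498275756836, 32.25723648071289), 75.96376037597656)
bin_pedal 0.7 [328. 254.] ((327.1029968261719, 250.3325958251953), (26.597946166992188, 13.036924362182617), 31.607501983642578)
bin_pedal 0.48 [294. 225.] ((296.51922607421875, 224.9038543701172), (27.260143280029297, 13.728129386901855), 11.309932708740234)
```

View pics/crop1.png

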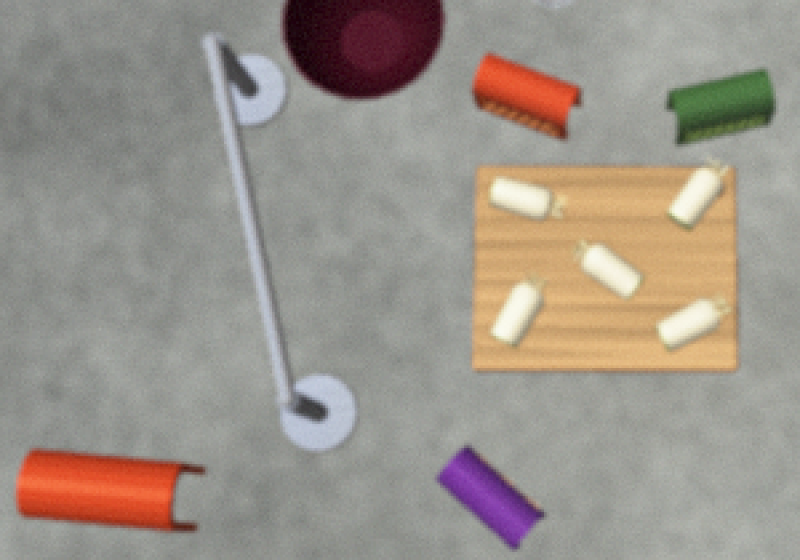

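The crop shows the small orange grip (full-frame 297,186), the bigger orange one (140,333), the purple one and the green grip (370,189). My choice holds. The five ends are clear, and the bar runs from (180,165) to (209,300).

Run:
```python
from h import *
im=cv2.imread('pics/top0.png')
print('pedal',*tri('top',(416.4,251.9),'scene',(261.1,235.9)), 'z50',on_z('top',(416.4,251.9),50))
print('edge',*tri('top',(452.7,234.6),'scene',(238.8,195.3)))
L=[on_z('top',p,192) for p in((446,197),(520,182),(537,264),(465,278))]
for a in L:print('lid',a.round())
print('lid sides',[np.linalg.norm(L[i]-L[i-1]).round() for i in range(4)])
a,b=on_z('top',(179.5,165),155),on_z('top',(208.7,300),155);print('rail',a,b,np.linalg.norm(a-b),np.degrees(np.arctan2(*(a-b)[1::-1])), 'mid',(a+b)/2,'pin',on_z('top',(190.1,230),150),*tri('top',(190.1,230),'scene',(436.8,258.5)))
def rect(n,l,z):
    for m in masks_of(n,l):
        if m['conf']<.3: continue
        p=cv2.boxPoints(cv2.minAreaRect(np.argwhere(m['pixels'])[:,::-1].astype(np.float32)))
        q=[on_z(n,x,z) for x in p]; s=[q[1]-q[0],q[2]-q[1]]; s.sort(key=np.linalg.norm)
        print(l,np.round(m['at']),np.mean(q,0).round(1),'yaw',np.degrees(np.arctan2(s[1][1],s[1][0])).round()%180,[np.linalg.norm(v).round() for v in s])
rect('top','leek_end1',30); rect('top','pot_grip1',55)
print('fold1',*tri('top',(296.1,180.1),'scene',(326.8,292.4)),'fold2',*tri('top',(368.7,184.5),'scene',(264.2,269.8)))
print('bowl',on_z('top',(240,160.8),0),'board',on_z('top',(325,248.5),0))
c=im[165:300,400:550];cv2.imwrite('pics/bin.png',cv2.resize(c,(667,600),interpolation=3))
```

```text
pedal [ 491.78483778 -104.71812552   53.83211979] 0.31674058692901286 z50 [ 492.51522735 -105.43139876   50.        ]
edge [ 508.10091048 -162.16707777  179.96254623] 5.745406912249679
lid [ 590. -150.  192.]
lid [ 627. -311.  192.]
lid [ 447. -339.  192.]
lid [ 415. -186.  192.]
lid sides [np.float64(179.0), np.float64(166.0), np.float64(182.0), np.float64(156.0)]
rail [663.02053151 441.77179987 155.        ] [361.23539727 357.82626193 155.        ] 313.24290987721395 15.544613541765536 mid [512.12796439 399.7990309  155.        ] pin [515.01100522 409.18367298 150.        ] [516.00808129 407.13301943 148.27850128] 5.020814509130867
leek_end1 [291. 266.] [455.7 183.8  30. ] yaw 155.0 [np.float64(27.0), np.float64(61.0)]
leek_end1 [360. 223.] [564.4  24.3  30. ] yaw 146.0 [np.float64(31.0), np.float64(68.0)]
leek_end1 [361. 272.] [447.5  29.4  30. ] yaw 123.0 [np.float64(31.0), np.float64(63.0)]
leek_end1 [328. 252.] [494.5 105.5  30. ] yaw 57.0 [np.float64(31.0), np.float64(66.0)]
leek_end1 [296. 226.] [557.3 179.7  30. ] yaw 72.0 [np.float64(31.0), np.float64(66.0)]
pot_grip1 [138. 335.] [290.4 532.1  55. ] yaw 85.0 [np.float64(65.0), np.float64(156.0)]
pot_grip1 [297. 187.] [647.  183.6  55. ] yaw 69.0 [np.float64(53.0), np.float64(100.0)]
pot_grip1 [285. 338.] [290.1 204.3  55. ] yaw 49.0 [np.float64(42.0), np.float64(91.0)]
pot_grip1 [369. 192.] [640.7   4.2  55. ] yaw 105.0 [np.float64(53.0), np.float64(92.0)]
fold1 [658.10327184 184.1033558   67.16477622] 1.9449473708817644 fold2 [650.7587       7.40964121  71.41058097] 4.785140009415097
bowl [726.36567042 330.76906461   0.        ] board [505.2815379  111.20710781   0.        ]
```

View pics/bin.png

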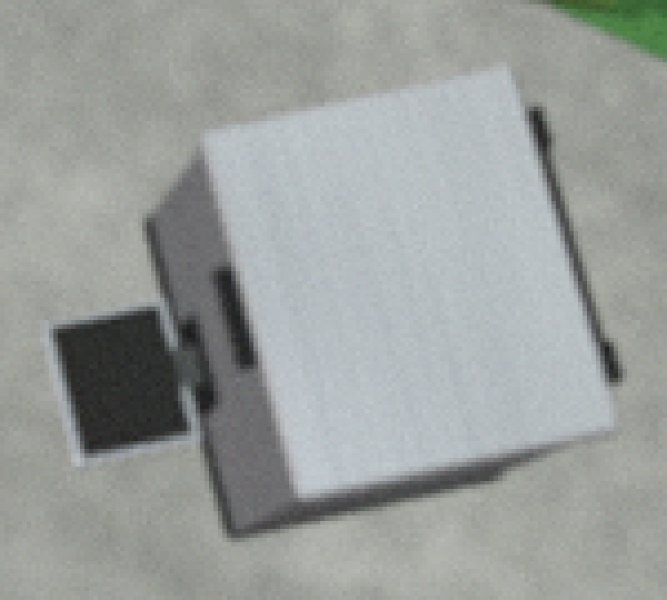

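```bash
cat >> h.py <<'E'
def plan(p,*wps,cmd=None,off=(0,0,1)):
    """from pose (x,y,z,yaw) to waypoints: prints dp and angular numbers"""
    y=np.radians(p[3]); T=np.array([[np.cos(y),np.sin(y),0],[np.sin(y),-np.cos(y),0],[0,0,-1]])
    for w in wps:
        d=T.T@(np.array(w[:3])-p[:3])/200; a=-((w[3]-p[3]+180)%360-180)/180
        print(' to',np.round(w,1),'dp',d.round(4).tolist(),'az',round(a,4))
def here(off=(0,0,1)):
    s=st(); return [*(s['tool_pos']+off),s['tcp_rot'][2]]
def chain(start,*groups):
    for g in groups: print('call'); plan(start,*g); start=g[-1]
E
python3 - <<'E'
from h import *
L=[on_z('top',p,190) for p in((446.5,194.9),(515.1,179.6),(538.3,261.2),(466.8,276.8))]
C=np.mean(L,0);print(C); v=(L[1]-L[0]+L[2]-L[3]);w=(L[0]-L[3])+(L[1]-L[2]);print('xb yaw',np.degrees(np.arctan2(v[1],v[0])),'yb',np.degrees(np.arctan2(w[1],w[0])))
P=np.array([492.,-105,50]);print('pad->C',np.degrees(np.arctan2(*(C-P)[1::-1])),np.linalg.norm((C-P)[:2]))
print('pad mask corners z50',[on_z('top',(400+x/4.447,165+y/4.447),50).round() for x,y in((52,325),(160,308),(190,432),(78,458))])
h=[194.3,-567.7,231.3,18.9]
chain(h,[[240,-400,330,40]],[[350,-260,330,90]],[[490,-100,250,102]],[[490,-100,75,102]])
E
```

```text
[ 524.58426816 -246.40005662  190.        ]
xb yaw -76.36183711012619 yb 12.610987781439409
pad->C -77.02327920893384 145.10585978330312
pad mask corners z50 [array([526., -95.,  50.]), array([ 536., -152.,   50.]), array([ 469., -167.,   50.]), array([ 454., -108.,   50.])]
call
 to [ 240 -400  330   40] dp [0.4878, -0.7193, -0.4935] az -0.1172
call
 to [ 350 -260  330   90] dp [0.8713, -0.1827, 0.0] az -0.2778
call
 to [ 490 -100  250  102] dp [0.8, 0.7, 0.4] az -0.0667
call
 to [ 490 -100   75  102] dp [0.0, 0.0, 0.875] az 0.0
```

Call:
step_arm --targets '[{"dp": [0.16, -0.24, -0.17], "angular": [0, 0, -0.04], "fingers": 1}, {"dp": [0.32, -0.48, -0.33], "angular": [0, 0, -0.08], "fingers": 1}, {"dp": [0.488, -0.719, -0.494], "angular": [0, 0, -0.117], "fingers": 1}, {"dp": [0.488, -0.719, -0.494], "angular": [0, 0, -0.117], "fingers": 1}, {"dp": [0.488, -0.719, -0.494], "angular": [0, 0, -0.117], "fingers": 1}, {"dp": [0.488, -0.719, -0.494], "angular": [0, 0, -0.117], "fingers": 1}, {"dp": [0.488, -0.719, -0.494], "angular": [0, 0, -0.117], "fingers": 1}, {"dp": [0.488, -0.719, -0.494], "angular": [0, 0, -0.117], "fingers": 1}]'

```text
time: 2.6
tool_pos: [239.7, -400.3, 329.1]
tcp_rot: [-179.9, -0.0, 39.9]
ft_force: [-0.3, 0.6, 0.2]
finger_gap: -0.1
grip_force: 0.0
```

Call:
step_arm --targets '[{"dp": [0.22, -0.05, 0], "angular": [0, 0, -0.05], "fingers": 1}, {"dp": [0.44, -0.1, 0], "angular": [0, 0, -0.1], "fingers": 1}, {"dp": [0.65, -0.14, 0], "angular": [0, 0, -0.15], "fingers": 1}, {"dp": [0.871, -0.183, 0], "angular": [0, 0, -0.2], "fingers": 1}, {"dp": [0.871, -0.183, 0], "angular": [0, 0, -0.25], "fingers": 1}, {"dp": [0.871, -0.183, 0], "angular": [0, 0, -0.278], "fingers": 1}, {"dp": [0.871, -0.183, 0], "angular": [0, 0, -0.278], "fingers": 1}, {"dp": [0.871, -0.183, 0], "angular": [0, 0, -0.278], "fingers": 1}]'

```text
time: 3.6
tool_pos: [350.0, -260.3, 329.9]
tcp_rot: [-180.0, -0.0, 89.8]
ft_force: [0.0, 0.0, -0.3]
finger_gap: 0.3
grip_force: 0.0
```

Call:
step_arm --targets '[{"dp": [0.2, 0.175, 0.1], "angular": [0, 0, -0.02], "fingers": 1}, {"dp": [0.4, 0.35, 0.2], "angular": [0, 0, -0.04], "fingers": 1}, {"dp": [0.6, 0.525, 0.3], "angular": [0, 0, -0.067], "fingers": 1}, {"dp": [0.8, 0.7, 0.4], "angular": [0, 0, -0.067], "fingers": 1}, {"dp": [0.8, 0.7, 0.4], "angular": [0, 0, -0.067], "fingers": 1}, {"dp": [0.8, 0.7, 0.4], "angular": [0, 0, -0.067], "fingers": 1}, {"dp": [0.8, 0.7, 0.4], "angular": [0, 0, -0.067], "fingers": 1}, {"dp": [0.8, 0.7, 0.4], "angular": [0, 0, -0.067], "fingers": 1}]'

```text
time: 4.6
tool_pos: [490.0, -101.2, 250.9]
tcp_rot: [179.9, 0.0, 101.9]
ft_force: [-0.6, -0.3, 0.6]
finger_gap: 0.3
grip_force: 0.0
```

Call:
step_arm --targets '[{"dp": [0, 0, 0.2], "fingers": 1}, {"dp": [0, 0, 0.4], "fingers": 1}, {"dp": [0, 0, 0.6], "fingers": 1}, {"dp": [0, 0, 0.75], "fingers": 1}, {"dp": [0, 0, 0.875], "fingers": 1}, {"dp": [0, 0, 0.875], "fingers": 1}, {"dp": [0, 0, 0.875], "fingers": 1}, {"dp": [0, 0, 0.875], "fingers": 1}]'

```text
validation failed for argument at $.ta...
```

Call:
step_arm --targets '[{"dp": [0, 0, 0.2], "angular": [0, 0, 0], "fingers": 1}, {"dp": [0, 0, 0.4], "angular": [0, 0, 0], "fingers": 1}, {"dp": [0, 0, 0.6], "angular": [0, 0, 0], "fingers": 1}, {"dp": [0, 0, 0.75], "angular": [0, 0, 0], "fingers": 1}, {"dp": [0, 0, 0.875], "angular": [0, 0, 0], "fingers": 1}, {"dp": [0, 0, 0.95], "angular": [0, 0, 0], "fingers": 1}, {"dp": [0, 0, 0.975], "angular": [0, 0, 0], "fingers": 1}, {"dp": [0, 0, 1], "angular": [0, 0, 0], "fingers": 1}]'

```text
time: 5.6
tool_pos: [490.9, -100.5, 50.9]
tcp_rot: [179.9, 0.0, 102.0]
ft_force: [0.4, -0.2, 0.6]
finger_gap: -0.1
grip_force: 0.0
```

Call:
step_arm --targets '[{"dp": [0, 0, 0.02], "angular": [0, 0, 0], "fingers": 1}, {"dp": [0, 0, 0.04], "angular": [0, 0, 0], "fingers": 1}, {"dp": [0, 0, 0.06], "angular": [0, 0, 0], "fingers": 1}, {"dp": [0, 0, 0.08], "angular": [0, 0, 0], "fingers": 1}, {"dp": [0, 0, 0.1], "angular": [0, 0, 0], "fingers": 1}, {"dp": [0, 0, 0.12], "angular": [0, 0, 0], "fingers": 1}, {"dp": [0, 0, 0.13], "angular": [0, 0, 0], "fingers": 1}, {"dp": [0, 0, 0.135], "angular": [0, 0, 0], "fingers": 1}]'

```text
time: 6.6
tool_pos: [490.5, -100.1, 23.4]
tcp_rot: [180.0, 0.0, 102.1]
ft_force: [-0.3, -0.0, 0.1]
finger_gap: -0.3
grip_force: 0.0
```

Call:
step_arm --targets '[{"dp": [0, 0, 0.005], "angular": [0, 0, 0], "fingers": 1}, {"dp": [0, 0, 0.01], "angular": [0, 0, 0], "fingers": 1}, {"dp": [0, 0, 0.015], "angular": [0, 0, 0], "fingers": 1}, {"dp": [0, 0, 0.02], "angular": [0, 0, 0], "fingers": 1}, {"dp": [0, 0, 0.02], "angular": [0, 0, 0], "fingers": 1}, {"dp": [0, 0, 0.02], "angular": [0, 0, 0], "fingers": 1}, {"dp": [0, 0, 0.02], "angular": [0, 0, 0], "fingers": 1}, {"dp": [0, 0, 0.02], "angular": [0, 0, 0], "fingers": 1}]'

```text
time: 7.6
tool_pos: [491.0, -100.2, 22.4]
tcp_rot: [180.0, 0.0, 102.1]
ft_force: [-15.8, 4.4, 34.4]
finger_gap: -0.1
grip_force: 17.7
```

Run:
```python
from h import *
st()
a=snapshot('scene')[100:300,130:400];b=snapshot('wrist')
cv2.imwrite('pics/p2.png',np.hstack([cv2.resize(a,(400,300)),cv2.resize(b,(400,300))]))
```

```text
t 7.6 tcp [ 491.  -100.2   22.4] [180.    0.  102.1] F [-15.8   4.4  34.4] gap -0.1 grip 17.7 j [-17.   4. 112.  -0.  64. -29.]
```

View pics/p2.png

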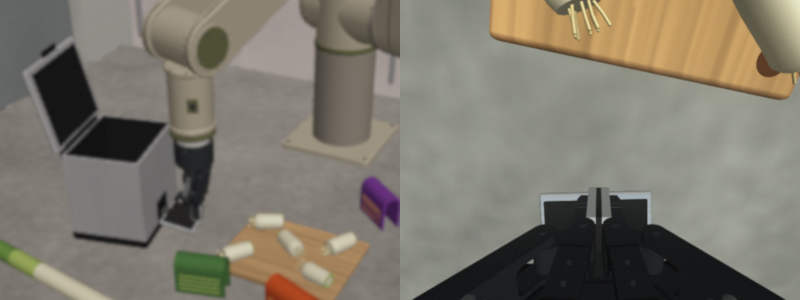

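The picture shows the lid standing open and the fingers pressing the pad down at about 34 N against the stop. Next I lift off and refresh the root-end positions.

Call:
step_arm --targets '[{"dp": [0, 0, -0.1], "angular": [0, 0, 0], "fingers": 1}, {"dp": [0, 0, -0.3], "angular": [0, 0, 0], "fingers": 0.35}, {"dp": [0, 0, -0.6], "angular": [0, 0, 0], "fingers": 0.35}, {"dp": [0, 0, -0.9], "angular": [0, 0, 0], "fingers": 0.35}, {"dp": [0, 0, -0.9], "angular": [0, 0, 0], "fingers": 0.35}, {"dp": [0, 0, -0.9], "angular": [0, 0, 0], "fingers": 0.35}, {"dp": [0, 0, -0.9], "angular": [0, 0, 0], "fingers": 0.35}, {"dp": [0, 0, -0.9], "angular": [0, 0, 0], "fingers": 0.35}]'

```text
time: 8.7
tool_pos: [489.2, -99.8, 197.4]
tcp_rot: [-179.9, -0.1, 102.1]
ft_force: [0.1, 0.2, 0.0]
finger_gap: 55.8
grip_force: 0.0
```

```bash
cat >> h.py <<'E'
def leeks(cam='top',z=30):
    im=snapshot(cam); cf=K(cam); out=[]
    for m in masks_of(cam,'leek_end1'):
        if m['conf']<.25 or m['pixels'].sum()<120: continue
        p=cv2.boxPoints(cv2.minAreaRect(np.argwhere(m['pixels'])[:,::-1].astype(np.float32)))
        q=[on_z(cam,x,z,cf) for x in p]; s=sorted([q[1]-q[0],q[2]-q[1]],key=np.linalg.norm)
        print(round(m['conf'],2),np.round(m['at']),np.mean(q,0).round(1),'yaw',np.degrees(np.arctan2(s[1][1],s[1][0])).round()%180,[np.linalg.norm(v).round() for v in s])
    return im
E
python3 - <<'E'
from h import *
st(); leeks()
h=[490.5,-100.1,202,102]
chain(h,[[470,0,130,123],[444,34,80,123],[444,34,20,123]],[[444,34,130,123],[440,0,230,123],[460,-120,255,123]],[[505,-225,250,123],[505,-225,190,123]])
E
```

```text
t 8.7 tcp [489.2 -99.8 197.4] [-1.799e+02 -1.000e-01  1.021e+02] F [0.1 0.2 0. ] gap 55.8 grip 0.0 j [-17.  -7. 103.   0.  84. -29.]
0.76 [326. 250.] [496.4 107.7  30. ] yaw 56.0 [np.float64(31.0), np.float64(69.0)]
0.64 [360. 221.] [566.   22.8  30. ] yaw 148.0 [np.float64(30.0), np.float64(67.0)]
0.61 [294. 265.] [456.4 183.4  30. ] yaw 151.0 [np.float64(31.0), np.float64(66.0)]
0.55 [294. 226.] [557.5 182.8  30. ] yaw 77.0 [np.float64(31.0), np.float64(69.0)]
0.51 [359. 271.] [447.   31.7  30. ] yaw 118.0 [np.float64(28.0), np.float64(57.0)]
call
 to [470   0 130 123] dp [0.5109, 0.0038, 0.36] az -0.1167
 to [444  34  80 123] dp [0.7042, -0.088, 0.61] az -0.1167
 to [444  34  20 123] dp [0.7042, -0.088, 0.91] az -0.1167
call
 to [444  34 130 123] dp [0.0, 0.0, -0.55] az 0.0
 to [440   0 230 123] dp [-0.1317, -0.1094, -1.05] az 0.0
 to [ 460 -120  255  123] dp [-0.6893, -0.3523, -1.175] az 0.0
call
 to [ 505 -225  250  123] dp [-0.5628, -0.0972, 0.025] az 0.0
 to [ 505 -225  190  123] dp [-0.5628, -0.0972, 0.325] az 0.0
```

Call:
step_arm --targets '[{"dp": [0.25, 0, 0.15], "angular": [0, 0, -0.05], "fingers": 0.35}, {"dp": [0.5, 0, 0.36], "angular": [0, 0, -0.117], "fingers": 0.35}, {"dp": [0.704, -0.088, 0.55], "angular": [0, 0, -0.117], "fingers": 0.35}, {"dp": [0.704, -0.088, 0.75], "angular": [0, 0, -0.117], "fingers": 0.35}, {"dp": [0.704, -0.088, 0.9], "angular": [0, 0, -0.117], "fingers": 0.35}, {"dp": [0.704, -0.088, 0.9], "angular": [0, 0, -0.117], "fingers": 0.35}, {"dp": [0.704, -0.088, 0.9], "angular": [0, 0, -0.117], "fingers": 1}, {"dp": [0.704, -0.088, 0.9], "angular": [0, 0, -0.117], "fingers": 1}]' --newtons 30

```text
time: 9.8
tool_pos: [445.2, 33.7, 20.9]
tcp_rot: [179.9, 0.1, 123.1]
ft_force: [-1.2, 0.8, -0.1]
finger_gap: 29.7
grip_force: 29.2
```

Call:
step_arm --targets '[{"dp": [0, 0, 0], "angular": [0, 0, 0], "fingers": 1}, {"dp": [0, 0, 0], "angular": [0, 0, 0], "fingers": 1}, {"dp": [0, 0, -0.3], "angular": [0, 0, 0], "fingers": 1}, {"dp": [0, 0, -0.6], "angular": [0, 0, 0], "fingers": 1}, {"dp": [-0.1, -0.05, -0.85], "angular": [0, 0, 0], "fingers": 1}, {"dp": [-0.35, -0.18, -0.975], "angular": [0, 0, 0], "fingers": 1}, {"dp": [-0.6, -0.3, -0.975], "angular": [0, 0, 0], "fingers": 1}, {"dp": [-0.689, -0.352, -0.975], "angular": [0, 0, 0], "fingers": 1}]'

```text
time: 10.8
tool_pos: [460.2, -122.8, 215.3]
tcp_rot: [180.0, 0.1, 123.0]
ft_force: [-1.1, 0.3, -1.3]
finger_gap: 29.5
grip_force: 29.6
```

Call:
step_arm --targets '[{"dp": [-0.25, -0.03, 0], "angular": [0, 0, 0], "fingers": 1}, {"dp": [-0.45, -0.06, 0], "angular": [0, 0, 0], "fingers": 1}, {"dp": [-0.597, -0.09, 0.06], "angular": [0, 0, 0], "fingers": 1}, {"dp": [-0.597, -0.09, 0.125], "angular": [0, 0, 0], "fingers": 1}, {"dp": [-0.597, -0.09, 0.125], "angular": [0, 0, 0], "fingers": 1}, {"dp": [-0.597, -0.09, 0.125], "angular": [0, 0, 0], "fingers": 0.3}, {"dp": [-0.597, -0.09, 0.125], "angular": [0, 0, 0], "fingers": 0.3}, {"dp": [-0.597, -0.09, 0.125], "angular": [0, 0, 0], "fingers": 0.3}]'

```text
time: 11.8
tool_pos: [510.3, -229.5, 189.9]
tcp_rot: [180.0, 0.1, 123.2]
ft_force: [0.2, -0.3, 0.4]
finger_gap: 59.9
grip_force: 0.0
```

Run:
```python
from h import *
h=here((0,0,.5)); leeks()
chain(h,[[511,-120,215,130],[530,-40,205,147]],[[560,27,110,147],[560,27,20,147]],[[560,27,215,147],[520,-120,215,147]],[[540,-225,190,147]])
```

```text
t 11.8 tcp [ 510.3 -229.5  189.9] [1.800e+02 1.000e-01 1.232e+02] F [ 0.2 -0.3  0.4] gap 59.9 grip 0.0 j [-29.   2.  95.   0.  83. -63.]
0.67 [358. 223.] [562.   26.1  30. ] yaw 145.0 [np.float64(29.0), np.float64(63.0)]
0.63 [327. 256.] [494.9 106.8  30. ] yaw 56.0 [np.float64(31.0), np.float64(68.0)]
0.61 [294. 266.] [454.8 183.6  30. ] yaw 152.0 [np.float64(30.0), np.float64(62.0)]
0.54 [296. 226.] [556.3 180.9  30. ] yaw 78.0 [np.float64(33.0), np.float64(67.0)]
call
 to [ 511 -120  215  130] dp [0.4565, 0.3022, -0.1231] az -0.038
 to [530 -40 205 147] dp [0.7394, 0.6005, -0.0731] az -0.1325
call
 to [560  27 110 147] dp [0.0567, 0.3627, 0.475] az 0.0
 to [560  27  20 147] dp [0.0567, 0.3627, 0.925] az 0.0
call
 to [560  27 215 147] dp [0.0, 0.0, -0.975] az 0.0
 to [ 520 -120  215  147] dp [-0.2326, -0.7254, -0.975] az 0.0
call
 to [ 540 -225  190  147] dp [-0.3698, -0.3858, 0.125] az 0.0
```

Call:
step_arm --targets '[{"dp": [0.1, 0.07, -0.12], "angular": [0, 0, 0], "fingers": 0.35}, {"dp": [0.3, 0.2, -0.12], "angular": [0, 0, -0.03], "fingers": 0.35}, {"dp": [0.46, 0.3, -0.12], "angular": [0, 0, -0.07], "fingers": 0.35}, {"dp": [0.6, 0.46, -0.1], "angular": [0, 0, -0.11], "fingers": 0.35}, {"dp": [0.74, 0.6, -0.073], "angular": [0, 0, -0.132], "fingers": 0.35}, {"dp": [0.74, 0.6, -0.073], "angular": [0, 0, -0.132], "fingers": 0.35}, {"dp": [0.74, 0.6, -0.073], "angular": [0, 0, -0.132], "fingers": 0.35}, {"dp": [0.74, 0.6, -0.073], "angular": [0, 0, -0.132], "fingers": 0.35}]'

```text
time: 12.9
tool_pos: [529.6, -41.3, 203.9]
tcp_rot: [-180.0, 0.0, 146.8]
ft_force: [0.2, -1.2, 0.2]
finger_gap: 55.6
grip_force: 0.0
```

Call:
step_arm --targets '[{"dp": [0.03, 0.18, 0.2], "angular": [0, 0, 0], "fingers": 0.35}, {"dp": [0.057, 0.363, 0.4], "angular": [0, 0, 0], "fingers": 0.35}, {"dp": [0.057, 0.363, 0.6], "angular": [0, 0, 0], "fingers": 0.35}, {"dp": [0.057, 0.363, 0.8], "angular": [0, 0, 0], "fingers": 0.35}, {"dp": [0.057, 0.363, 0.92], "angular": [0, 0, 0], "fingers": 0.35}, {"dp": [0.057, 0.363, 0.92], "angular": [0, 0, 0], "fingers": 0.35}, {"dp": [0.057, 0.363, 0.92], "angular": [0, 0, 0], "fingers": 1}, {"dp": [0.057, 0.363, 0.92], "angular": [0, 0, 0], "fingers": 1}]'

```text
time: 13.9
tool_pos: [561.5, 26.4, 21.8]
tcp_rot: [179.9, 0.2, 146.8]
ft_force: [-0.2, 1.1, 0.3]
finger_gap: 29.3
grip_force: 29.3
```

Call:
step_arm --targets '[{"dp": [0, 0, 0], "angular": [0, 0, 0], "fingers": 1}, {"dp": [0, 0, -0.1], "angular": [0, 0, 0], "fingers": 1}, {"dp": [0, 0, -0.35], "angular": [0, 0, 0], "fingers": 1}, {"dp": [0, 0, -0.6], "angular": [0, 0, 0], "fingers": 1}, {"dp": [-0.03, -0.1, -0.85], "angular": [0, 0, 0], "fingers": 1}, {"dp": [-0.1, -0.35, -0.975], "angular": [0, 0, 0], "fingers": 1}, {"dp": [-0.18, -0.6, -0.975], "angular": [0, 0, 0], "fingers": 1}, {"dp": [-0.233, -0.725, -0.975], "angular": [0, 0, 0], "fingers": 1}]'

```text
time: 14.9
tool_pos: [519.1, -122.3, 217.1]
tcp_rot: [180.0, 0.2, 146.8]
ft_force: [0.5, 0.1, -0.2]
finger_gap: 29.6
grip_force: 29.4
```

Call:
step_arm --targets '[{"dp": [-0.18, -0.19, 0], "angular": [0, 0, 0], "fingers": 1}, {"dp": [-0.3, -0.32, 0], "angular": [0, 0, 0], "fingers": 1}, {"dp": [-0.37, -0.386, 0.06], "angular": [0, 0, 0], "fingers": 1}, {"dp": [-0.37, -0.386, 0.125], "angular": [0, 0, 0], "fingers": 1}, {"dp": [-0.37, -0.386, 0.125], "angular": [0, 0, 0], "fingers": 1}, {"dp": [-0.37, -0.386, 0.125], "angular": [0, 0, 0], "fingers": 0.3}, {"dp": [-0.37, -0.386, 0.125], "angular": [0, 0, 0], "fingers": 0.3}, {"dp": [-0.37, -0.386, 0.125], "angular": [0, 0, 0], "fingers": 0.3}]'

```text
time: 15.9
tool_pos: [539.7, -224.9, 190.3]
tcp_rot: [180.0, 0.1, 146.9]
ft_force: [-0.3, 0.1, 0.2]
finger_gap: 60.0
grip_force: 0.0
```

Run:
```python
from h import *
h=here((0,0,.5)); im=leeks();cv2.imwrite('pics/top3.png',im[130:350,240:560])
chain(h,[[520,-130,215,130],[500,-40,205,85]],[[490,101,205,56]],[[491,101,20,56]],[[491,101,215,56],[490,-20,215,75]],[[490,-120,215,95]],[[500,-236,190,105]])
```

```text
t 15.9 tcp [ 539.7 -224.9  190.3] [1.800e+02 1.000e-01 1.469e+02] F [-0.3  0.1  0.2] gap 60.0 grip 0.0 j [-28.   6.  91.   0.  83. -85.]
0.87 [295. 266.] [456.  183.4  30. ] yaw 153.0 [np.float64(32.0), np.float64(67.0)]
0.83 [296. 227.] [556.5 181.2  30. ] yaw 77.0 [np.float64(31.0), np.float64(66.0)]
0.81 [327. 252.] [492.9 103.1  30. ] yaw 54.0 [np.float64(27.0), np.float64(52.0)]
0.62 [458. 213.] [ 590.1 -215.4   30. ] yaw 17.0 [np.float64(24.0), np.float64(35.0)]
0.31 [298. 186.] [654.6 184.7  30. ] yaw 70.0 [np.float64(55.0), np.float64(102.0)]
call
 to [ 520 -130  215  130] dp [0.3414, 0.3438, -0.1209] az 0.094
 to [500 -40 205  85] dp [0.6709, 0.6663, -0.0709] az 0.344
call
 to [490 101 205  56] dp [0.698, -0.1113, 0.0] az 0.1611
call
 to [491 101  20  56] dp [0.0028, 0.0041, 0.925] az 0.0
call
 to [491 101 215  56] dp [0.0, 0.0, -0.975] az 0.0
 to [490 -20 215  75] dp [-0.5044, 0.3342, -0.975] az -0.1056
call
 to [ 490 -120  215   95] dp [-0.483, 0.1294, 0.0] az -0.1111
call
 to [ 500 -236  190  105] dp [-0.5822, -0.0007, 0.125] az -0.0556
```

View pics/top3.png

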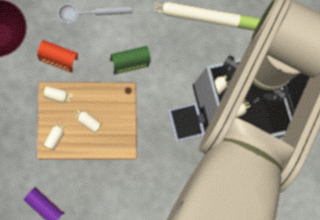

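The picture shows two ends fewer on the board, with one visible inside the open bin at crop (222,85). Three remain, at crop (56,94), (88,120) and (54,137). Now the middle one.

Call:
step_arm --targets '[{"dp": [0.1, 0.1, -0.12], "angular": [0, 0, 0.04], "fingers": 0.35}, {"dp": [0.25, 0.25, -0.12], "angular": [0, 0, 0.09], "fingers": 0.35}, {"dp": [0.4, 0.4, -0.12], "angular": [0, 0, 0.14], "fingers": 0.35}, {"dp": [0.55, 0.55, -0.1], "angular": [0, 0, 0.19], "fingers": 0.35}, {"dp": [0.671, 0.666, -0.071], "angular": [0, 0, 0.24], "fingers": 0.35}, {"dp": [0.671, 0.666, -0.071], "angular": [0, 0, 0.29], "fingers": 0.35}, {"dp": [0.671, 0.666, -0.071], "angular": [0, 0, 0.344], "fingers": 0.35}, {"dp": [0.671, 0.666, -0.071], "angular": [0, 0, 0.344], "fingers": 0.35}]'

```text
time: 17.0
tool_pos: [499.8, -40.2, 204.1]
tcp_rot: [180.0, 0.0, 85.0]
ft_force: [-0.5, 0.0, -0.1]
finger_gap: 55.6
grip_force: 0.0
```

Call:
step_arm --targets '[{"dp": [0.2, -0.03, 0], "angular": [0, 0, 0.05], "fingers": 0.35}, {"dp": [0.4, -0.06, 0], "angular": [0, 0, 0.1], "fingers": 0.35}, {"dp": [0.6, -0.1, 0], "angular": [0, 0, 0.161], "fingers": 0.35}, {"dp": [0.698, -0.111, 0], "angular": [0, 0, 0.161], "fingers": 0.35}, {"dp": [0.698, -0.111, 0.2], "angular": [0, 0, 0.161], "fingers": 0.35}, {"dp": [0.698, -0.111, 0.4], "angular": [0, 0, 0.161], "fingers": 0.35}, {"dp": [0.698, -0.111, 0.4], "angular": [0, 0, 0.161], "fingers": 0.35}, {"dp": [0.698, -0.111, 0.4], "angular": [0, 0, 0.161], "fingers": 0.35}]'

```text
time: 18.0
tool_pos: [490.7, 100.6, 125.5]
tcp_rot: [179.9, -0.1, 56.1]
ft_force: [0.3, 0.5, 0.6]
finger_gap: 55.8
grip_force: 0.0
```

Call:
step_arm --targets '[{"dp": [0, 0, 0.2], "angular": [0, 0, 0], "fingers": 0.35}, {"dp": [0, 0, 0.4], "angular": [0, 0, 0], "fingers": 0.35}, {"dp": [0, 0, 0.522], "angular": [0, 0, 0], "fingers": 0.35}, {"dp": [0, 0, 0.522], "angular": [0, 0, 0], "fingers": 0.35}, {"dp": [0, 0, 0.522], "angular": [0, 0, 0], "fingers": 1}, {"dp": [0, 0, 0.522], "angular": [0, 0, 0], "fingers": 1}, {"dp": [0, 0, 0.522], "angular": [0, 0, 0], "fingers": 1}, {"dp": [0, 0, 0.522], "angular": [0, 0, 0], "fingers": 1}]'

```text
time: 19.0
tool_pos: [492.2, 100.9, 22.2]
tcp_rot: [179.8, -0.2, 56.0]
ft_force: [-0.9, -0.2, 7.1]
finger_gap: 29.2
grip_force: 30.7
```

Call:
step_arm --targets '[{"dp": [0, 0, -0.2], "angular": [0, 0, 0], "fingers": 1}, {"dp": [0, 0, -0.45], "angular": [0, 0, 0], "fingers": 1}, {"dp": [0, 0, -0.7], "angular": [0, 0, 0], "fingers": 1}, {"dp": [-0.1, 0.07, -0.9], "angular": [0, 0, -0.03], "fingers": 1}, {"dp": [-0.25, 0.17, -0.975], "angular": [0, 0, -0.06], "fingers": 1}, {"dp": [-0.4, 0.27, -0.975], "angular": [0, 0, -0.09], "fingers": 1}, {"dp": [-0.504, 0.334, -0.975], "angular": [0, 0, -0.106], "fingers": 1}, {"dp": [-0.504, 0.334, -0.975], "angular": [0, 0, -0.106], "fingers": 1}]'

```text
time: 20.0
tool_pos: [489.2, -21.7, 215.7]
tcp_rot: [179.9, 0.0, 74.9]
ft_force: [0.4, -0.0, -0.7]
finger_gap: 29.0
grip_force: 29.9
```

Call:
step_arm --targets '[{"dp": [-0.2, 0.05, 0], "angular": [0, 0, -0.05], "fingers": 1}, {"dp": [-0.4, 0.1, 0], "angular": [0, 0, -0.111], "fingers": 1}, {"dp": [-0.483, 0.129, 0], "angular": [0, 0, -0.111], "fingers": 1}, {"dp": [-0.483, 0.129, 0], "angular": [0, 0, -0.111], "fingers": 1}, {"dp": [-0.483, 0.129, 0], "angular": [0, 0, -0.111], "fingers": 1}, {"dp": [-0.483, 0.129, 0], "angular": [0, 0, -0.111], "fingers": 1}, {"dp": [-0.483, 0.129, 0], "angular": [0, 0, -0.111], "fingers": 1}, {"dp": [-0.483, 0.129, 0], "angular": [0, 0, -0.111], "fingers": 1}]'

```text
time: 21.0
tool_pos: [488.9, -119.8, 214.5]
tcp_rot: [180.0, -0.0, 95.1]
ft_force: [0.0, -0.2, -0.5]
finger_gap: 29.2
grip_force: 29.9
```

Call:
step_arm --targets '[{"dp": [-0.25, 0, 0], "angular": [0, 0, -0.03], "fingers": 1}, {"dp": [-0.45, 0, 0], "angular": [0, 0, -0.056], "fingers": 1}, {"dp": [-0.582, 0, 0.06], "angular": [0, 0, -0.056], "fingers": 1}, {"dp": [-0.582, 0, 0.125], "angular": [0, 0, -0.056], "fingers": 1}, {"dp": [-0.582, 0, 0.125], "angular": [0, 0, -0.056], "fingers": 1}, {"dp": [-0.582, 0, 0.125], "angular": [0, 0, -0.056], "fingers": 0.3}, {"dp": [-0.582, 0, 0.125], "angular": [0, 0, -0.056], "fingers": 0.3}, {"dp": [-0.582, 0, 0.125], "angular": [0, 0, -0.056], "fingers": 0.3}]'

```text
time: 22.0
tool_pos: [499.5, -235.9, 190.1]
tcp_rot: [180.0, 0.0, 105.2]
ft_force: [-0.0, -0.3, -0.3]
finger_gap: 59.6
grip_force: 0.0
```

Run:
```python
from h import *
h=here((0,0,.5)); leeks()
chain(h,[[480,-140,215,110],[460,-50,215,130]],[[453,80,215,152]],[[453,185,100,152]],[[453,185,20,152]],[[453,185,215,152],[455,80,215,140]],[[480,-110,215,120]],[[525,-226,190,110]])
```

```text
t 22.0 tcp [ 499.5 -235.9  190.1] [180.    0.  105.2] F [-0.  -0.3 -0.3] gap 59.6 grip 0.0 j [-31.   1.  96.   0.  83. -46.]
0.79 [293. 265.] [456.3 182.   30. ] yaw 152.0 [np.float64(31.0), np.float64(67.0)]
0.66 [459. 212.] [ 592.6 -219.4   30. ] yaw 20.0 [np.float64(38.0), np.float64(40.0)]
0.54 [297. 224.] [556.9 181.5  30. ] yaw 79.0 [np.float64(30.0), np.float64(63.0)]
call
 to [ 480 -140  215  110] dp [0.4883, 0.0314, -0.1218] az -0.0269
 to [460 -50 215 130] dp [0.9488, 0.0525, -0.1218] az -0.1381
call
 to [453  80 215 152] dp [0.5204, 0.391, 0.0] az -0.1222
call
 to [453 185 100 152] dp [0.2465, 0.4635, 0.575] az 0.0
call
 to [453 185  20 152] dp [0.0, 0.0, 0.4] az 0.0
call
 to [453 185 215 152] dp [0.0, 0.0, -0.975] az 0.0
 to [455  80 215 140] dp [-0.2553, -0.4589, -0.975] az 0.0667
call
 to [ 480 -110  215  120] dp [-0.7064, -0.6474, 0.0] az 0.1111
call
 to [ 525 -226  190  110] dp [-0.6148, -0.0951, 0.125] az 0.0556
```

Call:
step_arm --targets '[{"dp": [0.12, 0, -0.12], "angular": [0, 0, 0], "fingers": 0.35}, {"dp": [0.35, 0.02, -0.12], "angular": [0, 0, -0.03], "fingers": 0.35}, {"dp": [0.6, 0.04, -0.12], "angular": [0, 0, -0.07], "fingers": 0.35}, {"dp": [0.8, 0.05, -0.12], "angular": [0, 0, -0.11], "fingers": 0.35}, {"dp": [0.949, 0.053, -0.12], "angular": [0, 0, -0.138], "fingers": 0.35}, {"dp": [0.949, 0.053, -0.12], "angular": [0, 0, -0.138], "fingers": 0.35}, {"dp": [0.949, 0.053, -0.12], "angular": [0, 0, -0.138], "fingers": 0.35}, {"dp": [0.949, 0.053, -0.12], "angular": [0, 0, -0.138], "fingers": 0.35}]'

```text
time: 23.1
tool_pos: [460.0, -51.0, 213.5]
tcp_rot: [-180.0, 0.0, 129.9]
ft_force: [0.7, -0.2, 0.7]
finger_gap: 55.4
grip_force: 0.0
```

Call:
step_arm --targets '[{"dp": [0.18, 0.13, 0], "angular": [0, 0, -0.05], "fingers": 0.35}, {"dp": [0.36, 0.26, 0], "angular": [0, 0, -0.1], "fingers": 0.35}, {"dp": [0.52, 0.391, 0], "angular": [0, 0, -0.122], "fingers": 0.35}, {"dp": [0.52, 0.391, 0], "angular": [0, 0, -0.122], "fingers": 0.35}, {"dp": [0.52, 0.391, 0], "angular": [0, 0, -0.122], "fingers": 0.35}, {"dp": [0.52, 0.391, 0], "angular": [0, 0, -0.122], "fingers": 0.35}, {"dp": [0.52, 0.391, 0], "angular": [0, 0, -0.122], "fingers": 0.35}, {"dp": [0.52, 0.391, 0], "angular": [0, 0, -0.122], "fingers": 0.35}]'

```text
time: 24.1
tool_pos: [453.1, 79.2, 213.5]
tcp_rot: [-180.0, 0.0, 151.8]
ft_force: [0.1, 0.4, -0.3]
finger_gap: 55.5
grip_force: 0.0
```

Call:
step_arm --targets '[{"dp": [0.12, 0.23, 0.1], "angular": [0, 0, 0], "fingers": 0.35}, {"dp": [0.247, 0.464, 0.2], "angular": [0, 0, 0], "fingers": 0.35}, {"dp": [0.247, 0.464, 0.4], "angular": [0, 0, 0], "fingers": 0.35}, {"dp": [0.247, 0.464, 0.6], "angular": [0, 0, 0], "fingers": 0.35}, {"dp": [0.247, 0.464, 0.8], "angular": [0, 0, 0], "fingers": 0.35}, {"dp": [0.247, 0.464, 0.97], "angular": [0, 0, 0], "fingers": 0.35}, {"dp": [0.247, 0.464, 0.97], "angular": [0, 0, 0], "fingers": 0.35}, {"dp": [0.247, 0.464, 0.97], "angular": [0, 0, 0], "fingers": 1}]'

```text
time: 25.1
tool_pos: [454.0, 185.0, 20.8]
tcp_rot: [179.9, 0.1, 151.9]
ft_force: [-0.3, 0.1, -0.1]
finger_gap: 38.5
grip_force: 0.0
```

Call:
step_arm --targets '[{"dp": [0, 0, 0], "angular": [0, 0, 0], "fingers": 1}, {"dp": [0, 0, 0], "angular": [0, 0, 0], "fingers": 1}, {"dp": [0, 0, -0.2], "angular": [0, 0, 0], "fingers": 1}, {"dp": [0, 0, -0.45], "angular": [0, 0, 0], "fingers": 1}, {"dp": [0, 0, -0.7], "angular": [0, 0, 0], "fingers": 1}, {"dp": [-0.06, -0.12, -0.9], "angular": [0, 0, 0.03], "fingers": 1}, {"dp": [-0.16, -0.3, -0.975], "angular": [0, 0, 0.067], "fingers": 1}, {"dp": [-0.255, -0.459, -0.975], "angular": [0, 0, 0.067], "fingers": 1}]'

```text
time: 26.1
tool_pos: [456.1, 79.0, 217.5]
tcp_rot: [179.8, 0.2, 139.8]
ft_force: [-0.6, -0.2, -1.5]
finger_gap: 28.9
grip_force: 30.9
```

Call:
step_arm --targets '[{"dp": [-0.15, -0.14, 0], "angular": [0, 0, 0.04], "fingers": 1}, {"dp": [-0.35, -0.32, 0], "angular": [0, 0, 0.08], "fingers": 1}, {"dp": [-0.55, -0.5, 0], "angular": [0, 0, 0.111], "fingers": 1}, {"dp": [-0.706, -0.647, 0], "angular": [0, 0, 0.111], "fingers": 1}, {"dp": [-0.706, -0.647, 0], "angular": [0, 0, 0.111], "fingers": 1}, {"dp": [-0.706, -0.647, 0], "angular": [0, 0, 0.111], "fingers": 1}, {"dp": [-0.706, -0.647, 0], "angular": [0, 0, 0.111], "fingers": 1}, {"dp": [-0.706, -0.647, 0], "angular": [0, 0, 0.111], "fingers": 1}]'

```text
time: 27.1
tool_pos: [479.5, -109.1, 214.6]
tcp_rot: [180.0, 0.0, 120.0]
ft_force: [-0.0, 0.2, -0.7]
finger_gap: 29.3
grip_force: 30.9
```

Call:
step_arm --targets '[{"dp": [-0.25, -0.04, 0], "angular": [0, 0, 0.03], "fingers": 1}, {"dp": [-0.45, -0.07, 0], "angular": [0, 0, 0.056], "fingers": 1}, {"dp": [-0.615, -0.095, 0.06], "angular": [0, 0, 0.056], "fingers": 1}, {"dp": [-0.615, -0.095, 0.125], "angular": [0, 0, 0.056], "fingers": 1}, {"dp": [-0.615, -0.095, 0.125], "angular": [0, 0, 0.056], "fingers": 1}, {"dp": [-0.615, -0.095, 0.125], "angular": [0, 0, 0.056], "fingers": 0.3}, {"dp": [-0.615, -0.095, 0.125], "angular": [0, 0, 0.056], "fingers": 0.3}, {"dp": [-0.615, -0.095, 0.125], "angular": [0, 0, 0.056], "fingers": 0.3}]'

```text
time: 28.1
tool_pos: [524.5, -225.9, 190.3]
tcp_rot: [180.0, 0.1, 109.8]
ft_force: [0.4, -0.1, -0.3]
finger_gap: 59.6
grip_force: 0.0
```

Run:
```python
from h import *
h=here((0,0,.5)); leeks()
chain(h,[[510,-120,215,95],[505,-40,215,80]],[[530,110,215,78]],[[558.5,187,100,78],[558.5,187,20,78]],[[558.5,187,215,78],[530,80,215,78]],[[510,-110,215,90]],[[520,-222,190,105]])
```

```text
t 28.1 tcp [ 524.5 -225.9  190.3] [1.800e+02 1.000e-01 1.098e+02] F [ 0.4 -0.1 -0.3] gap 59.6 grip 0.0 j [-28.   4.  93.   0.  83. -48.]
0.69 [461. 212.] [ 595.7 -220.2   30. ] yaw 118.0 [np.float64(30.0), np.float64(37.0)]
0.66 [300. 224.] [555.5 179.3  30. ] yaw 77.0 [np.float64(35.0), np.float64(68.0)]
call
 to [ 510 -120  215   95] dp [0.5227, 0.1114, -0.121] az 0.0824
 to [505 -40 215  80] dp [0.9074, 0.2236, -0.121] az 0.1657
call
 to [530 110 215  78] dp [0.7603, -0.0071, 0.0] az 0.0111
call
 to [558.5 187.  100.   78. ] dp [0.4062, 0.0593, 0.575] az 0.0
 to [558.5 187.   20.   78. ] dp [0.4062, 0.0593, 0.975] az 0.0
call
 to [558.5 187.  215.   78. ] dp [0.0, 0.0, -0.975] az 0.0
 to [530  80 215  78] dp [-0.5529, -0.0282, -0.975] az 0.0
call
 to [ 510 -110  215   90] dp [-0.95, 0.0997, 0.0] az -0.0667
call
 to [ 520 -222  190  105] dp [-0.56, 0.05, 0.125] az -0.0833
```

Call:
step_arm --targets '[{"dp": [0.12, 0.03, -0.12], "angular": [0, 0, 0.02], "fingers": 0.35}, {"dp": [0.35, 0.07, -0.12], "angular": [0, 0, 0.06], "fingers": 0.35}, {"dp": [0.55, 0.12, -0.12], "angular": [0, 0, 0.1], "fingers": 0.35}, {"dp": [0.75, 0.18, -0.12], "angular": [0, 0, 0.14], "fingers": 0.35}, {"dp": [0.907, 0.224, -0.12], "angular": [0, 0, 0.166], "fingers": 0.35}, {"dp": [0.907, 0.224, -0.12], "angular": [0, 0, 0.166], "fingers": 0.35}, {"dp": [0.907, 0.224, -0.12], "angular": [0, 0, 0.166], "fingers": 0.35}, {"dp": [0.907, 0.224, -0.12], "angular": [0, 0, 0.166], "fingers": 0.35}]'

```text
time: 29.2
tool_pos: [505.0, -41.3, 213.5]
tcp_rot: [180.0, 0.0, 79.9]
ft_force: [-0.5, -0.0, 0.5]
finger_gap: 55.6
grip_force: 0.0
```

Call:
step_arm --targets '[{"dp": [0.2, 0, 0], "angular": [0, 0, 0.011], "fingers": 0.35}, {"dp": [0.4, 0, 0], "angular": [0, 0, 0.011], "fingers": 0.35}, {"dp": [0.6, 0, 0], "angular": [0, 0, 0.011], "fingers": 0.35}, {"dp": [0.76, -0.007, 0], "angular": [0, 0, 0.011], "fingers": 0.35}, {"dp": [0.76, -0.007, 0], "angular": [0, 0, 0.011], "fingers": 0.35}, {"dp": [0.76, -0.007, 0], "angular": [0, 0, 0.011], "fingers": 0.35}, {"dp": [0.76, -0.007, 0], "angular": [0, 0, 0.011], "fingers": 0.35}, {"dp": [0.76, -0.007, 0], "angular": [0, 0, 0.011], "fingers": 0.35}]'

```text
time: 30.2
tool_pos: [530.2, 108.6, 213.5]
tcp_rot: [180.0, 0.0, 77.9]
ft_force: [-0.8, -0.2, 0.8]
finger_gap: 55.6
grip_force: 0.0
```

Call:
step_arm --targets '[{"dp": [0.2, 0.03, 0.1], "angular": [0, 0, 0], "fingers": 0.35}, {"dp": [0.406, 0.059, 0.2], "angular": [0, 0, 0], "fingers": 0.35}, {"dp": [0.406, 0.059, 0.4], "angular": [0, 0, 0], "fingers": 0.35}, {"dp": [0.406, 0.059, 0.6], "angular": [0, 0, 0], "fingers": 0.35}, {"dp": [0.406, 0.059, 0.8], "angular": [0, 0, 0], "fingers": 0.35}, {"dp": [0.406, 0.059, 0.97], "angular": [0, 0, 0], "fingers": 0.35}, {"dp": [0.406, 0.059, 0.97], "angular": [0, 0, 0], "fingers": 0.35}, {"dp": [0.406, 0.059, 0.97], "angular": [0, 0, 0], "fingers": 1}]'

```text
time: 31.2
tool_pos: [559.7, 186.5, 21.0]
tcp_rot: [179.9, -0.0, 77.9]
ft_force: [0.8, -0.5, -0.8]
finger_gap: 38.5
grip_force: 0.0
```

Call:
step_arm --targets '[{"dp": [0, 0, 0], "angular": [0, 0, 0], "fingers": 1}, {"dp": [0, 0, 0], "angular": [0, 0, 0], "fingers": 1}, {"dp": [0, 0, -0.2], "angular": [0, 0, 0], "fingers": 1}, {"dp": [0, 0, -0.45], "angular": [0, 0, 0], "fingers": 1}, {"dp": [0, 0, -0.7], "angular": [0, 0, 0], "fingers": 1}, {"dp": [-0.15, 0, -0.9], "angular": [0, 0, 0], "fingers": 1}, {"dp": [-0.35, -0.02, -0.975], "angular": [0, 0, 0], "fingers": 1}, {"dp": [-0.553, -0.028, -0.975], "angular": [0, 0, 0], "fingers": 1}]'

```text
time: 32.2
tool_pos: [531.0, 78.8, 217.7]
tcp_rot: [179.7, -0.1, 78.0]
ft_force: [0.7, 0.2, -0.8]
finger_gap: 29.1
grip_force: 30.6
```

Call:
step_arm --targets '[{"dp": [-0.2, 0.02, 0], "angular": [0, 0, -0.03], "fingers": 1}, {"dp": [-0.42, 0.05, 0], "angular": [0, 0, -0.067], "fingers": 1}, {"dp": [-0.65, 0.08, 0], "angular": [0, 0, -0.067], "fingers": 1}, {"dp": [-0.85, 0.1, 0], "angular": [0, 0, -0.067], "fingers": 1}, {"dp": [-0.95, 0.1, 0], "angular": [0, 0, -0.067], "fingers": 1}, {"dp": [-0.95, 0.1, 0], "angular": [0, 0, -0.067], "fingers": 1}, {"dp": [-0.95, 0.1, 0], "angular": [0, 0, -0.067], "fingers": 1}, {"dp": [-0.95, 0.1, 0], "angular": [0, 0, -0.067], "fingers": 1}]'

```text
time: 33.2
tool_pos: [510.1, -109.5, 214.7]
tcp_rot: [180.0, -0.0, 90.1]
ft_force: [-0.9, 0.9, -0.6]
finger_gap: 29.2
grip_force: 30.6
```

Call:
step_arm --targets '[{"dp": [-0.25, 0.02, 0], "angular": [0, 0, -0.04], "fingers": 1}, {"dp": [-0.45, 0.04, 0], "angular": [0, 0, -0.083], "fingers": 1}, {"dp": [-0.56, 0.05, 0.06], "angular": [0, 0, -0.083], "fingers": 1}, {"dp": [-0.56, 0.05, 0.125], "angular": [0, 0, -0.083], "fingers": 1}, {"dp": [-0.56, 0.05, 0.125], "angular": [0, 0, -0.083], "fingers": 1}, {"dp": [-0.56, 0.05, 0.125], "angular": [0, 0, -0.083], "fingers": 0.3}, {"dp": [-0.56, 0.05, 0.125], "angular": [0, 0, -0.083], "fingers": 0.3}, {"dp": [-0.56, 0.05, 0.125], "angular": [0, 0, -0.083], "fingers": 0.3}]'

```text
time: 34.2
tool_pos: [520.3, -222.2, 190.1]
tcp_rot: [180.0, 0.0, 105.0]
ft_force: [-0.3, 0.2, -0.9]
finger_gap: 59.8
grip_force: 0.0
```

Run:
```python
from h import *
h=here((0,0,.5)); leeks()
```

```text
t 34.2 tcp [ 520.3 -222.2  190.1] [180.   0. 105.] F [-0.3  0.2 -0.9] gap 59.8 grip 0.0 j [-28.   3.  94.   0.  83. -43.]
0.73 [460. 211.] [ 597.2 -220.7   30. ] yaw 118.0 [np.float64(30.0), np.float64(39.0)]
0.49 [487. 262.] [ 474.7 -279.2   30. ] yaw 91.0 [np.float64(24.0), np.float64(48.0)]
```

Call:
step_arm --targets '[{"dp": [0, 0, -0.25], "angular": [0, 0, 0], "fingers": 1}, {"dp": [0, 0, -0.5], "angular": [0, 0, 0], "fingers": 1}, {"dp": [0, 0, -0.75], "angular": [0, 0, 0], "fingers": 1}, {"dp": [0, 0, -1], "angular": [0, 0, 0], "fingers": 1}, {"dp": [0, 0, -1], "angular": [0, 0, 0], "fingers": 1}, {"dp": [0, 0, -1], "angular": [0, 0, 0], "fingers": 1}, {"dp": [0, 0, -1], "angular": [0, 0, 0], "fingers": 1}, {"dp": [0, 0, -1], "angular": [0, 0, 0], "fingers": 1}]'

```text
time: 35.3
tool_pos: [519.5, -222.3, 387.9]
tcp_rot: [-179.9, -0.1, 104.9]
ft_force: [-0.7, -0.9, -0.1]
finger_gap: -0.3
grip_force: 0.0
```

Call:
step_arm --targets '[{"dp": [-0.12, 0, -0.05], "angular": [0, 0, 0], "fingers": 1}, {"dp": [-0.25, 0, -0.1], "angular": [0, 0, 0], "fingers": 1}, {"dp": [-0.4, 0, -0.1], "angular": [0, 0, 0], "fingers": 1}, {"dp": [-0.4, 0, -0.1], "angular": [0, 0, 0], "fingers": 1}, {"dp": [-0.4, 0, -0.1], "angular": [0, 0, 0], "fingers": 1}, {"dp": [-0.4, 0, -0.1], "angular": [0, 0, 0], "fingers": 1}, {"dp": [-0.4, 0, -0.1], "angular": [0, 0, 0], "fingers": 1}, {"dp": [-0.4, 0, -0.1], "angular": [0, 0, 0], "fingers": 1}]'

```text
time: 36.3
tool_pos: [540.5, -299.3, 409.8]
tcp_rot: [180.0, 0.0, 105.0]
ft_force: [-0.3, 0.3, -0.1]
finger_gap: -0.1
grip_force: 0.0
```

Run:
```python
from h import *
h=here((0,0,.5)); leeks()
im=snapshot('wrist');cv2.imwrite('pics/w4.png',im)
c=camera_params('wrist');print('campos',-np.array(c['R']).T@c['t'],c['vfov'])
chain(h,[[560,-398,410,103]],[[560,-398,315,103]])
```

```text
t 36.3 tcp [ 540.5 -299.3  409.8] [180.   0. 105.] F [-0.3  0.3 -0.1] gap -0.1 grip 0.0 j [-34.  10.  64.   0. 106. -49.]
0.86 [474. 232.] [ 550.5 -243.8   30. ] yaw 130.0 [np.float64(31.0), np.float64(69.0)]
0.84 [481. 266.] [ 470.7 -269.6   30. ] yaw 102.0 [np.float64(24.0), np.float64(65.0)]
0.74 [462. 212.] [ 595.2 -221.6   30. ] yaw 91.0 [np.float64(33.0), np.float64(37.0)]
0.49 [476. 243.] [ 517.7 -249.2   30. ] yaw 123.0 [np.float64(28.0), np.float64(61.0)]
campos [ 518.52209082 -221.61338468  552.18006932] 65.20320958592762
call
 to [ 560 -398  410  103] dp [-0.5017, -0.0333, 0.0013] az 0.0109
call
 to [ 560 -398  315  103] dp [0.0, 0.0, 0.475] az 0.0
```

View pics/w4.png

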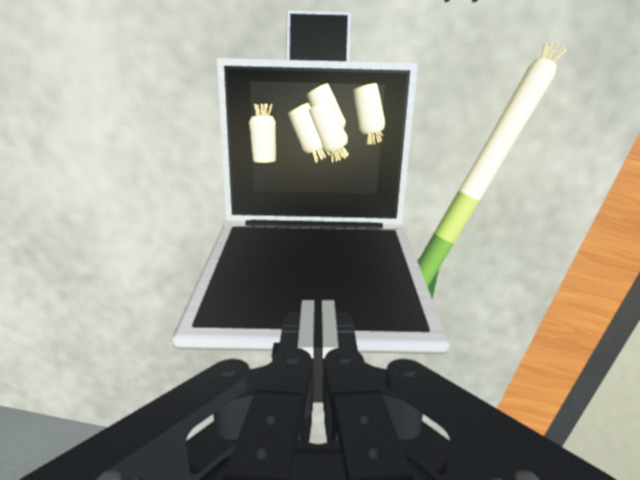

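The wrist picture shows all five root ends inside the open bin, at (263,135), (308,130), (325,105), (330,130) and (370,112). The lid's free edge is at row 340. Now I go behind the lid and push it shut.

Call:
step_arm --targets '[{"dp": [-0.2, -0.01, 0], "angular": [0, 0, 0.011], "fingers": 1}, {"dp": [-0.4, -0.02, 0], "angular": [0, 0, 0.011], "fingers": 1}, {"dp": [-0.5, -0.033, 0], "angular": [0, 0, 0.011], "fingers": 1}, {"dp": [-0.5, -0.033, 0], "angular": [0, 0, 0.011], "fingers": 1}, {"dp": [-0.5, -0.033, 0.2], "angular": [0, 0, 0.011], "fingers": 1}, {"dp": [-0.5, -0.033, 0.4], "angular": [0, 0, 0.011], "fingers": 1}, {"dp": [-0.5, -0.033, 0.475], "angular": [0, 0, 0.011], "fingers": 1}, {"dp": [-0.5, -0.033, 0.475], "angular": [0, 0, 0.011], "fingers": 1}]'

```text
time: 37.45
tool_pos: [559.7, -397.1, 314.1]
tcp_rot: [-179.9, -0.1, 103.0]
ft_force: [-0.8, -0.1, 0.2]
finger_gap: 0.1
grip_force: 0.0
```

Call:
step_arm --targets '[{"dp": [0.08, 0, 0], "angular": [0, 0, 0], "fingers": 1}, {"dp": [0.16, 0, 0], "angular": [0, 0, 0], "fingers": 1}, {"dp": [0.24, 0, 0], "angular": [0, 0, 0], "fingers": 1}, {"dp": [0.32, 0, 0], "angular": [0, 0, 0], "fingers": 1}, {"dp": [0.4, 0, 0], "angular": [0, 0, 0], "fingers": 1}, {"dp": [0.46, 0, 0], "angular": [0, 0, 0], "fingers": 1}, {"dp": [0.52, 0, 0], "angular": [0, 0, 0], "fingers": 1}, {"dp": [0.58, 0, 0], "angular": [0, 0, 0], "fingers": 1}]'

```text
time: 38.45
tool_pos: [533.7, -284.3, 314.4]
tcp_rot: [-180.0, -0.0, 103.0]
ft_force: [-0.3, 0.4, -1.0]
finger_gap: -0.1
grip_force: 0.0
```

Call:
step_arm --targets '[{"dp": [0, 0, -0.1], "angular": [0, 0, 0], "fingers": 1}, {"dp": [0, 0, -0.3], "angular": [0, 0, 0], "fingers": 1}, {"dp": [0.2, 0, -0.4], "angular": [0, 0, 0], "fingers": 1}, {"dp": [0.45, 0, -0.4], "angular": [0, 0, 0], "fingers": 1}, {"dp": [0.7, 0, -0.4], "angular": [0, 0, 0], "fingers": 0}, {"dp": [0.95, 0, -0.4], "angular": [0, 0, 0], "fingers": 0}, {"dp": [0.95, 0, -0.4], "angular": [0, 0, 0], "fingers": 0}, {"dp": [0.95, 0, -0.4], "angular": [0, 0, 0], "fingers": 0}]'

```text
time: 39.45
tool_pos: [491.6, -100.3, 395.8]
tcp_rot: [179.9, 0.1, 103.0]
ft_force: [-0.4, 0.3, -0.2]
finger_gap: 72.2
grip_force: 0.0
```

Run:
```python
from h import *
h=here((0,0,.5)); cf=K('top'); im=snapshot('top')
cv2.imwrite('pics/top5.png',im[130:350,100:560])
for l in ('pot_grip1','pot_grip1_fold','pot_grip2_fold','rail_mid'):
    print(l,[(np.round(r['at'],1).tolist(),round(r['conf'],2),on_z('top',r['at'],{'pot_grip1':0,'rail_mid':150}.get(l,64)).round(1)) for r in pinpoint('top',l) if r['conf']>.3])
```

```text
t 39.45 tcp [ 491.6 -100.3  395.8] [1.799e+02 1.000e-01 1.030e+02] F [-0.4  0.3 -0.2] gap 72.2 grip 0.0 j [-17.  -8.  84.  -0. 104. -30.]
pot_grip1 [([282.7, 339.8], 0.83, array([283.2, 207.4,   0. ])), ([365.4, 194.1], 0.72, array([645.2,  12.9,   0. ])), ([149.3, 335.4], 0.71, array([287.4, 525.5,   0. ])), ([297.6, 189.5], 0.6, array([653.9, 182.8,   0. ]))]
pot_grip1_fold [([281.9, 334.2], 0.91, array([294.4, 204.9,  64. ])), ([295.9, 184.1], 0.76, array([649.5, 183.6,  64. ])), ([135.9, 330.6], 0.57, array([296.1, 537.9,  64. ]))]
pot_grip2_fold [([368.6, 184.8], 0.73, array([651. ,   9.3,  64. ]))]
rail_mid [([192.8, 229.4], 0.58, array([516.5, 403.3, 150. ]))]
```

View pics/top5.png

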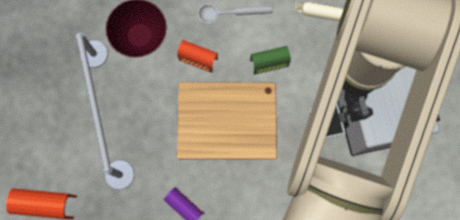

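The top picture shows the lid down again (steel face visible at crop (390,110)), an empty board, and the grips, bowl and rail unmoved. Now I look at the grips with the wrist camera.

Run:
```python
from h import *
h=here((0,0,.5)); chain(h,[[640,40,340,103]])
```

```text
t 39.7 tcp [ 491.4 -100.8  394.3] [-180.    -0.   102.9] F [1.  0.3 0.6] gap 85.4 grip 0.0 j [-17.  -8.  84.  -0. 104. -30.]
call
 to [640  40 340 103] dp [0.521, 0.8812, 0.2742] az -0.0007
```

Call:
step_arm --targets '[{"dp": [0.13, 0.22, 0.06], "angular": [0, 0, 0], "fingers": 0}, {"dp": [0.26, 0.44, 0.13], "angular": [0, 0, 0], "fingers": 0}, {"dp": [0.39, 0.66, 0.2], "angular": [0, 0, 0], "fingers": 0}, {"dp": [0.521, 0.881, 0.274], "angular": [0, 0, 0], "fingers": 0}, {"dp": [0.521, 0.881, 0.274], "angular": [0, 0, 0], "fingers": 0}, {"dp": [0.521, 0.881, 0.274], "angular": [0, 0, 0], "fingers": 0}, {"dp": [0.521, 0.881, 0.274], "angular": [0, 0, 0], "fingers": 0}, {"dp": [0.521, 0.881, 0.274], "angular": [0, 0, 0], "fingers": 0}]'

```text
time: 40.7
tool_pos: [639.5, 40.2, 341.2]
tcp_rot: [179.9, 0.0, 102.9]
ft_force: [-0.8, -0.6, -0.4]
finger_gap: 85.1
grip_force: 0.0
```

Run:
```python
from h import *
h=here((0,0,.5)); cf=K('wrist'); im=snapshot('wrist');cv2.imwrite('pics/w6.png',im)
print(-np.array(cf[0]['R']).T@cf[0]['t'])
for l in ('pot_grip1','pot_grip1_fold','pot_grip2_fold'):
    print(l,[(np.round(r['at'],1).tolist(),round(r['conf'],2),on_z('wrist',r['at'],{'pot_grip1':0}.get(l,64),cf).round(1)) for r in pinpoint('wrist',l) if r['conf']>.3])
for m in masks_of('wrist','pot_grip1'):
    if m['conf']<.3:continue
    p=cv2.minAreaRect(np.argwhere(m['pixels'])[:,::-1].astype(np.float32)); q=[on_z('wrist',x,60,cf) for x in cv2.boxPoints(p)]; s=sorted([q[1]-q[0],q[2]-q[1]],key=np.linalg.norm)
    print(round(m['conf'],2),np.round(m['at']),np.mean(q,0).round(1),np.degrees(np.arctan2(s[1][1],s[1][0])).round(1)%180,[np.linalg.norm(v).round() for v in s])
```

```text
t 40.7 tcp [639.5  40.2 341.2] [179.9   0.  102.9] F [-0.8 -0.6 -0.4] gap 85.1 grip 0.0 j [ -1.  13.  68.  -0.  99. -14.]
[620.13458286 118.89822927 483.69993025]
pot_grip1 [([356.7, 67.2], 0.6, array([653.4, 184.1,   0. ])), ([315.2, 208.5], 0.58, array([643.5,   7.7,   0. ]))]
pot_grip1_fold [([359.8, 63.1], 0.88, array([651.1, 179.8,  64. ]))]
pot_grip2_fold [([316.1, 225.2], 0.81, array([645.8,   3.3,  64. ]))]
0.77 [19.  6.] [311.  154.3  60. ] 13.0 [np.float64(11.0), np.float64(34.0)]
0.57 [315. 221.] [645.7   6.9  60. ] 106.4 [np.float64(39.0), np.float64(102.0)]
0.56 [364.  58.] [652.3 181.4  60. ] 69.4 [np.float64(39.0), np.float64(94.0)]
```

View pics/w6.png

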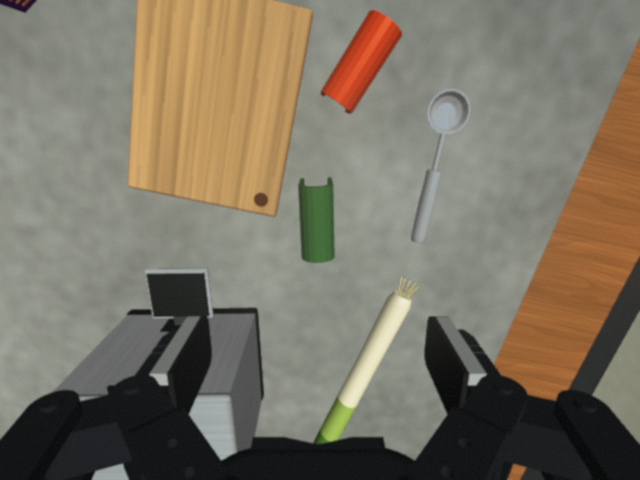

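The wrist picture shows the green grip at (316,220) and the small orange grip at (362,60), with the spoon and the whole leek clear of the reach. Now I grip the green one.

Run:
```python
from h import *
h=here((0,0,.5)); chain(h,[[645.5,5.5,150,106]],[[645.5,5.5,30,106]],[[645.5,5.5,225,106],[600,100,225,130]],[[530,230,235,165]],[[522,300,240,195.5]])
```

```text
t 40.95 tcp [639.6  40.9 340.1] [180.    0.  102.9] F [-0.6 -0.3 -0. ] gap 85.7 grip 0.0 j [ -1.  13.  68.   0.  99. -14.]
call
 to [645.5   5.5 150.  106. ] dp [-0.1793, -0.0108, 0.9529] az -0.017
call
 to [645.5   5.5  30.  106. ] dp [0.0, 0.0, 0.6] az 0.0
call
 to [645.5   5.5 225.  106. ] dp [0.0, 0.0, -0.975] az 0.0
 to [600 100 225 130] dp [0.5169, -0.0884, -0.975] az -0.1333
call
 to [530 230 235 165] dp [0.7229, 0.1497, -0.05] az -0.1944
call
 to [522.  300.  240.  195.5] dp [0.1292, 0.3277, -0.025] az -0.1694
```

Call:
step_arm --targets '[{"dp": [-0.09, 0, 0.25], "angular": [0, 0, -0.017], "fingers": 0.3}, {"dp": [-0.179, -0.011, 0.5], "angular": [0, 0, -0.017], "fingers": 0.3}, {"dp": [-0.179, -0.011, 0.75], "angular": [0, 0, -0.017], "fingers": 0.3}, {"dp": [-0.179, -0.011, 0.953], "angular": [0, 0, -0.017], "fingers": 0.3}, {"dp": [-0.179, -0.011, 0.953], "angular": [0, 0, -0.017], "fingers": 0.3}, {"dp": [-0.179, -0.011, 0.953], "angular": [0, 0, -0.017], "fingers": 0.3}, {"dp": [-0.179, -0.011, 0.953], "angular": [0, 0, -0.017], "fingers": 0.3}, {"dp": [-0.179, -0.011, 0.953], "angular": [0, 0, -0.017], "fingers": 0.3}]'

```text
time: 41.95
tool_pos: [646.7, 5.8, 151.4]
tcp_rot: [179.8, 0.1, 106.0]
ft_force: [-0.7, -0.2, 1.1]
finger_gap: 59.6
grip_force: 0.0
```

Call:
step_arm --targets '[{"dp": [0, 0, 0.15], "angular": [0, 0, 0], "fingers": 0.3}, {"dp": [0, 0, 0.3], "angular": [0, 0, 0], "fingers": 0.3}, {"dp": [0, 0, 0.45], "angular": [0, 0, 0], "fingers": 0.3}, {"dp": [0, 0, 0.6], "angular": [0, 0, 0], "fingers": 0.3}, {"dp": [0, 0, 0.6], "angular": [0, 0, 0], "fingers": 0.3}, {"dp": [0, 0, 0.6], "angular": [0, 0, 0], "fingers": 1}, {"dp": [0, 0, 0.6], "angular": [0, 0, 0], "fingers": 1}, {"dp": [0, 0, 0.6], "angular": [0, 0, 0], "fingers": 1}]' --newtons 30

```text
time: 42.95
tool_pos: [647.1, 5.7, 31.3]
tcp_rot: [179.8, 0.1, 106.0]
ft_force: [-0.7, 0.2, 5.9]
finger_gap: 39.5
grip_force: 31.3
```

Call:
step_arm --targets '[{"dp": [0, 0, 0], "angular": [0, 0, 0], "fingers": 1}, {"dp": [0, 0, -0.2], "angular": [0, 0, 0], "fingers": 1}, {"dp": [0, 0, -0.45], "angular": [0, 0, 0], "fingers": 1}, {"dp": [0, 0, -0.7], "angular": [0, 0, 0], "fingers": 1}, {"dp": [0.1, -0.02, -0.9], "angular": [0, 0, -0.03], "fingers": 1}, {"dp": [0.25, -0.04, -0.975], "angular": [0, 0, -0.07], "fingers": 1}, {"dp": [0.4, -0.07, -0.975], "angular": [0, 0, -0.11], "fingers": 1}, {"dp": [0.517, -0.088, -0.975], "angular": [0, 0, -0.133], "fingers": 1}]'

```text
time: 43.95
tool_pos: [599.6, 101.4, 224.7]
tcp_rot: [180.0, 0.0, 130.1]
ft_force: [0.2, -0.8, -1.3]
finger_gap: 39.6
grip_force: 30.6
```

Call:
step_arm --targets '[{"dp": [0.2, 0.04, -0.02], "angular": [0, 0, -0.05], "fingers": 1}, {"dp": [0.4, 0.08, -0.05], "angular": [0, 0, -0.1], "fingers": 1}, {"dp": [0.6, 0.12, -0.05], "angular": [0, 0, -0.15], "fingers": 1}, {"dp": [0.723, 0.15, -0.05], "angular": [0, 0, -0.194], "fingers": 1}, {"dp": [0.723, 0.15, -0.05], "angular": [0, 0, -0.194], "fingers": 1}, {"dp": [0.723, 0.15, -0.05], "angular": [0, 0, -0.194], "fingers": 1}, {"dp": [0.723, 0.15, -0.05], "angular": [0, 0, -0.194], "fingers": 1}, {"dp": [0.723, 0.15, -0.05], "angular": [0, 0, -0.194], "fingers": 1}]'

```text
time: 44.95
tool_pos: [530.6, 229.7, 234.0]
tcp_rot: [-180.0, -0.0, 164.8]
ft_force: [-0.5, -0.2, -0.7]
finger_gap: 39.3
grip_force: 30.6
```

Call:
step_arm --targets '[{"dp": [0.05, 0.12, 0], "angular": [0, 0, -0.05], "fingers": 1}, {"dp": [0.1, 0.25, -0.025], "angular": [0, 0, -0.1], "fingers": 1}, {"dp": [0.129, 0.328, -0.025], "angular": [0, 0, -0.15], "fingers": 1}, {"dp": [0.129, 0.328, -0.025], "angular": [0, 0, -0.169], "fingers": 1}, {"dp": [0.129, 0.328, -0.025], "angular": [0, 0, -0.169], "fingers": 1}, {"dp": [0.129, 0.328, -0.025], "angular": [0, 0, -0.169], "fingers": 1}, {"dp": [0.129, 0.328, -0.025], "angular": [0, 0, -0.169], "fingers": 1}, {"dp": [0.129, 0.328, -0.025], "angular": [0, 0, -0.169], "fingers": 1}]'

```text
time: 45.95
tool_pos: [522.5, 300.3, 239.2]
tcp_rot: [180.0, 0.0, -164.8]
ft_force: [-0.8, 0.2, -1.0]
finger_gap: 40.3
grip_force: 30.7
```

Run:
```python
from h import *
h=here((0,0,.5)); cf=K('wrist'); im=snapshot('wrist');cv2.imwrite('pics/w7.png',im)
print(-np.array(cf[0]['R']).T@cf[0]['t'])
for l in ('pot_grip2_fold','rail_mid'):
    print(l,[(np.round(r['at'],1).tolist(),round(r['conf'],2)) for r in pinpoint('wrist',l) if r['conf']>.3])
```

```text
t 45.95 tcp [522.5 300.3 239.2] [ 180.     0.  -164.8] F [-0.8  0.2 -1. ] gap 40.3 grip 30.7 j [ 25.   8.  84.   0.  88. -80.]
[442.66128525 277.60451122 381.71056459]
pot_grip2_fold [([318.4, 368.4], 0.84)]
rail_mid [([466.4, 271.3], 0.62)]
```

View pics/w7.png

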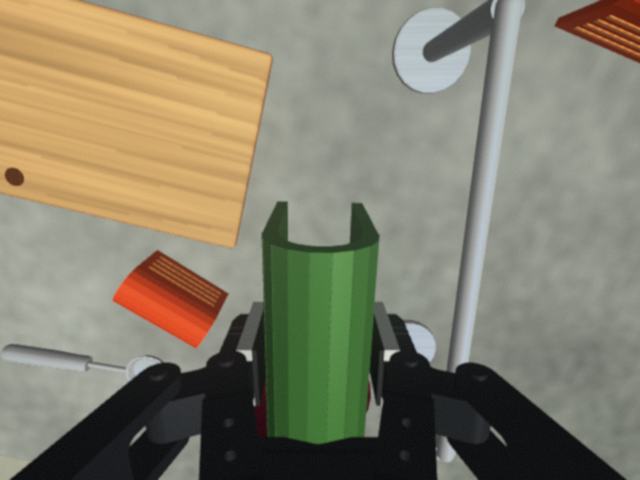

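The picture shows the green grip held squarely, with the bar running from (507,10) to (458,365).

Run:
```python
from h import *
cf=K('wrist'); im=cv2.imread('pics/w7.png').astype(float)
b=cv2.GaussianBlur(im[...,0]-im[...,2],(5,5),0)   # bluish steel vs grey
P=[]
for r in range(60,350,5):
    c=507-(r-10)*48/355; c0=int(c)-22; g=b[r,c0:c0+45]; t=(g.max()+np.median(b[r,c0-25:c0]))/2; i=np.where(g>t)[0]
    w=i[-1]-i[0]
    if r%50==10: print(r,c,c0+i[0],c0+i[-1])
    P.append(on_z('wrist',(c0+(i[0]+i[-1])/2,r),150,cf))
P=np.array(P); l=cv2.fitLine(P[:,:2].astype(np.float32),cv2.DIST_HUBER,0,.01,.01).ravel()
print('line',l,'yaw',np.degrees(np.arctan2(l[1],l[0])))
u=l[:2]*np.sign(l[0]);n=np.array([-u[1],u[0]]);print('perp offset',n@l[2:],'resid',np.abs((P[:,:2]-l[2:])@n).max())
# ends
e=on_z('wrist',(507,4),150,cf);print('near end',e)
for m in ([514,403],[515,400],[512,400]): print('mid proj',u*(u@m)+n*(n@l[2:]))
g=pinpoint('wrist','pot_grip2_fold');
```

```text
Traceback (most recent call last):
IndexError: index -1 is out of bounds for axis 0 with size 0
```

Run:
```python
from h import *
im=cv2.GaussianBlur(cv2.imread('pics/w7.png'),(1,9),0).astype(int)
for r in (100,200,300):
    c=int(507-(r-10)*48/355);print(r,c-25);print(im[r,c-25:c+26,0].tolist());print((im[r,c-25:c+26,0]-im[r,c-25:c+26,2]).tolist())
```

```text
100 469
[154, 153, 154, 154, 154, 155, 153, 154, 153, 153, 151, 146, 124, 96, 84, 85, 90, 96, 106, 114, 123, 133, 141, 147, 155, 161, 168, 174, 182, 188, 194, 197, 199, 196, 194, 192, 189, 184, 174, 157, 148, 146, 147, 146, 147, 147, 147, 148, 148, 149, 148]
[-7, -6, -6, -7, -6, -6, -7, -6, -6, -7, -7, -6, -5, -2, 0, 1, 0, -1, 1, 0, -1, 0, 0, 0, 0, 0, 1, 2, 6, 10, 14, 15, 15, 13, 12, 11, 8, 5, 2, -3, -5, -6, -6, -7, -6, -7, -7, -7, -7, -6, -6]
200 456
[141, 139, 140, 139, 138, 138, 138, 137, 137, 137, 135, 131, 114, 91, 84, 87, 94, 101, 111, 120, 132, 140, 147, 155, 161, 169, 177, 185, 194, 202, 206, 205, 201, 195, 190, 184, 172, 155, 146, 145, 145, 145, 145, 146, 146, 146, 144, 145, 144, 144, 145]
[-6, -7, -6, -6, -6, -7, -6, -7, -7, -7, -7, -6, -4, -2, 0, -1, 0, 0, 1, -1, 0, 0, 0, 0, 0, 2, 4, 8, 14, 20, 21, 21, 18, 13, 9, 4, 0, -3, -6, -6, -6, -7, -5, -5, -6, -5, -6, -6, -5, -6, -4]
300 442
[138, 138, 139, 139, 140, 140, 140, 140, 141, 142, 140, 140, 133, 113, 90, 83, 87, 95, 105, 116, 127, 138, 147, 155, 162, 168, 178, 189, 199, 206, 207, 204, 198, 192, 184, 168, 149, 140, 138, 138, 137, 138, 138, 137, 137, 136, 135, 134, 134, 134, 132]
[-6, -6, -6, -6, -5, -6, -6, -6, -6, -6, -5, -6, -6, -4, -1, 1, 1, 0, 1, 0, 0, 0, 1, 0, 0, 1, 3, 10, 17, 22, 23, 20, 15, 10, 5, 0, -4, -6, -5, -6, -7, -6, -6, -6, -5, -5, -6, -6, -5, -5, -5]
```

Run:
```python
from h import *
cf=K('wrist'); im=cv2.GaussianBlur(cv2.imread('pics/w7.png'),(1,9),0).astype(int); b=im[...,0]-im[...,2]
P=[]
for r in range(60,350,5):
    c0=int(507-(r-10)*48/355)-22; i=np.where(b[r,c0:c0+45]>-3.5)[0]
    P.append(on_z('wrist',(c0+(i[0]+i[-1])/2,r),150,cf))
P=np.array(P); l=cv2.fitLine(P[:,:2].astype(np.float32),cv2.DIST_HUBER,0,.01,.01).ravel()
u=l[:2]*np.sign(l[0]);n=np.array([-u[1],u[0]]);print('yaw',np.degrees(np.arctan2(u[1],u[0])),'perp',n@l[2:],'resid',np.abs((P[:,:2]-l[2:])@n).max())
print('near post top',on_z('wrist',(507,6),150,cf))
for m in ([514,403],[516,405]): print('mid proj',u*(u@m)+n*(n@l[2:]))
s=st();h=[*s['tool_pos'],s['tcp_rot'][2]]
# grip offset in hand: outline of front bottom/top edges
g=np.array([[262,240],[379,238]]);print('front top corner pts',[on_z('wrist',x,239+30,cf).round(1) for x in g])
M=u*(u@[514,403])+n*(n@l[2:])
for d in(62,-62):
    t=M+u*d; print('hang',d,t)
t=M+u*62; chain(h,[[*t,225,195.5]],[[*t,150,195.5]],[[*t,123,195.5]])
```

```text
yaw 15.257085 perp 253.832 resid 0.3591916965342781
near post top [360.90349006 360.8963546  150.        ]
mid proj [513.92229287 403.28479315]
mid proj [516.29154784 403.93104105]
t 46.1 tcp [522.5 300.4 239.1] [ 180.     0.  -164.7] F [ 0.1  0.4 -1.8] gap 39.9 grip 30.7 j [ 25.   8.  84.   0.  88. -80.]
front top corner pts [array([482.6, 270.5, 269. ]), array([472.2, 305.9, 269. ])]
hang 62 [573.73708932 419.60012747]
hang -62 [454.10749642 386.96945883]
call
 to [573.7 419.6 225.  195.5] dp [-0.4043, 0.5075, 0.0706] az -0.0012
call
 to [573.7 419.6 150.  195.5] dp [0.0, 0.0, 0.375] az -0.0
call
 to [573.7 419.6 123.  195.5] dp [0.0, 0.0, 0.135] az -0.0
```

Call:
step_arm --targets '[{"dp": [-0.1, 0.13, -0.03], "angular": [0, 0, 0], "fingers": 1}, {"dp": [-0.2, 0.25, -0.03], "angular": [0, 0, 0], "fingers": 1}, {"dp": [-0.3, 0.38, 0], "angular": [0, 0, 0], "fingers": 1}, {"dp": [-0.404, 0.507, 0], "angular": [0, 0, 0], "fingers": 1}, {"dp": [-0.404, 0.507, 0.1], "angular": [0, 0, 0], "fingers": 1}, {"dp": [-0.404, 0.507, 0.2], "angular": [0, 0, 0], "fingers": 1}, {"dp": [-0.404, 0.507, 0.25], "angular": [0, 0, 0], "fingers": 1}, {"dp": [-0.404, 0.507, 0.25], "angular": [0, 0, 0], "fingers": 1}]'

```text
time: 47.1
tool_pos: [572.8, 418.4, 187.5]
tcp_rot: [-179.9, -0.2, -164.7]
ft_force: [-0.3, -0.4, -0.1]
finger_gap: 39.6
grip_force: 30.6
```

Call:
step_arm --targets '[{"dp": [0, 0, 0.07], "angular": [0, 0, 0], "fingers": 1}, {"dp": [0, 0, 0.14], "angular": [0, 0, 0], "fingers": 1}, {"dp": [0, 0, 0.21], "angular": [0, 0, 0], "fingers": 1}, {"dp": [0, 0, 0.25], "angular": [0, 0, 0], "fingers": 1}, {"dp": [0, 0, 0.28], "angular": [0, 0, 0], "fingers": 1}, {"dp": [0, 0, 0.3], "angular": [0, 0, 0], "fingers": 1}, {"dp": [0, 0, 0.315], "angular": [0, 0, 0], "fingers": 1}, {"dp": [0, 0, 0.315], "angular": [0, 0, 0], "fingers": 1}]'

```text
time: 48.1
tool_pos: [573.6, 419.6, 126.1]
tcp_rot: [180.0, -0.0, -164.7]
ft_force: [-0.1, -0.2, -0.4]
finger_gap: 39.6
grip_force: 30.6
```

Call:
step_arm --targets '[{"dp": [0, 0, 0.005], "angular": [0, 0, 0], "fingers": 1}, {"dp": [0, 0, 0.009], "angular": [0, 0, 0], "fingers": 1}, {"dp": [0, 0, 0.009], "angular": [0, 0, 0], "fingers": 0.3}, {"dp": [0, 0, 0.009], "angular": [0, 0, 0], "fingers": 0.3}, {"dp": [0, 0, 0.009], "angular": [0, 0, 0], "fingers": 0.3}, {"dp": [0, 0, -0.2], "angular": [0, 0, 0], "fingers": 0.3}, {"dp": [0, 0, -0.4], "angular": [0, 0, 0], "fingers": 0.3}, {"dp": [0, 0, -0.6], "angular": [0, 0, 0], "fingers": 0.3}]'

```text
time: 49.1
tool_pos: [573.6, 419.6, 247.5]
tcp_rot: [180.0, 0.0, -164.7]
ft_force: [1.0, -0.5, -0.1]
finger_gap: 59.7
grip_force: 0.0
```

Run:
```python
from h import *
h=here((0,0,1)); im=snapshot('scene');cv2.imwrite('pics/s8.png',cv2.resize(im[190:390,280:560],(700,500)))
snapshot('top')
for l in ('pot_grip1','pot_grip1_fold'):
    print(l,[(np.round(r['at'],1).tolist(),round(r['conf'],2),on_z('top',r['at'],{'pot_grip1':0}.get(l,64)).round(1)) for r in pinpoint('top',l) if r['conf']>.3])
chain(h,[[590,330,250,150]],[[652,182,200,100]],[[652,182,110,69.5]],[[652,182,30,69.5]],[[652,182,225,69.5],[600,230,225,45]],[[454,290,230,15.5]],[[454.1,387,187,15.3]],[[454.1,387,123,15.3]])
```

```text
t 49.1 tcp [573.6 419.6 247.5] [ 180.     0.  -164.7] F [ 1.  -0.5 -0.1] gap 59.7 grip 0.0 j [ 32.  25.  63.  -0.  92. -73.]
pot_grip1 [([147.2, 336.6], 0.87, array([284.5, 530.3,   0. ])), ([284.4, 340.1], 0.76, array([282.5, 203.4,   0. ])), ([299.4, 188.6], 0.74, array([656.3, 178.4,   0. ])), ([190.6, 211.5], 0.57, array([592.3, 447.1,   0. ])), ([456.1, 234.2], 0.39, array([ 547.2, -211.2,    0. ]))]
pot_grip1_fold [([296.4, 179.6], 0.95, array([660.7, 182.7,  64. ])), ([134.0, 329.7], 0.61, array([298.1, 542.4,  64. ])), ([285.7, 335.3], 0.52, array([292.1, 196.2,  64. ]))]
call
 to [590 330 250 150] dp [0.0388, -0.4536, -0.0077] az 0.2516
call
 to [652 182 200 100] dp [-0.6385, -0.4859, 0.25] az 0.2778
call
 to [652.  182.  110.   69.5] dp [0.0, 0.0, 0.45] az 0.1694
call
 to [652.  182.   30.   69.5] dp [0.0, 0.0, 0.4] az -0.0
call
 to [652.  182.  225.   69.5] dp [0.0, 0.0, -0.975] az -0.0
 to [600 230 225  45] dp [0.1337, -0.3276, -0.975] az 0.1361
call
 to [454.  290.  230.   15.5] dp [-0.3041, -0.7283, -0.025] az 0.1639
call
 to [454.1 387.  187.   15.3] dp [0.1301, -0.4672, 0.215] az 0.0011
call
 to [454.1 387.  123.   15.3] dp [0.0, 0.0, 0.32] az -0.0
```

View pics/s8.png

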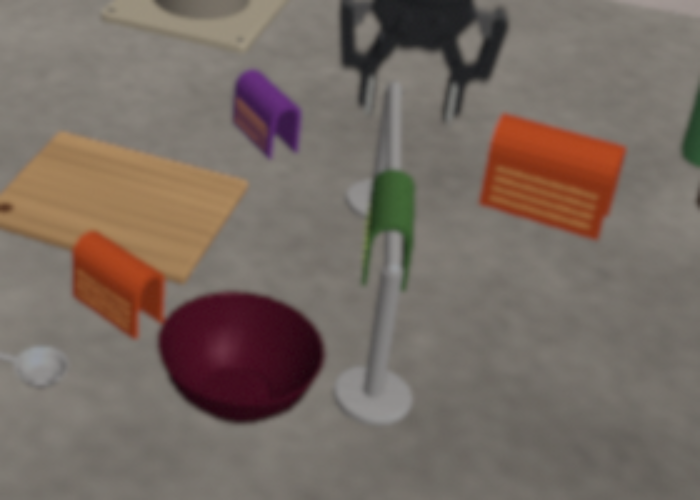

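The picture shows the green grip astride the bar at (395,210), between the posts. Now the small orange grip.

Call:
step_arm --targets '[{"dp": [0.01, -0.15, 0], "angular": [0, 0, 0.05], "fingers": 0.3}, {"dp": [0.02, -0.3, 0], "angular": [0, 0, 0.1], "fingers": 0.3}, {"dp": [0.039, -0.454, 0], "angular": [0, 0, 0.15], "fingers": 0.3}, {"dp": [0.039, -0.454, 0], "angular": [0, 0, 0.2], "fingers": 0.3}, {"dp": [0.039, -0.454, 0], "angular": [0, 0, 0.252], "fingers": 0.3}, {"dp": [0.039, -0.454, 0], "angular": [0, 0, 0.252], "fingers": 0.3}, {"dp": [0.039, -0.454, 0], "angular": [0, 0, 0.252], "fingers": 0.3}, {"dp": [0.039, -0.454, 0], "angular": [0, 0, 0.252], "fingers": 0.3}]'

```text
time: 50.3
tool_pos: [589.9, 330.0, 245.6]
tcp_rot: [-180.0, -0.0, 150.1]
ft_force: [0.1, -1.4, 1.0]
finger_gap: 59.9
grip_force: 0.0
```

Call:
step_arm --targets '[{"dp": [-0.16, -0.12, 0.06], "angular": [0, 0, 0.05], "fingers": 0.3}, {"dp": [-0.32, -0.24, 0.12], "angular": [0, 0, 0.1], "fingers": 0.3}, {"dp": [-0.48, -0.36, 0.18], "angular": [0, 0, 0.15], "fingers": 0.3}, {"dp": [-0.638, -0.486, 0.25], "angular": [0, 0, 0.2], "fingers": 0.3}, {"dp": [-0.638, -0.486, 0.25], "angular": [0, 0, 0.25], "fingers": 0.3}, {"dp": [-0.638, -0.486, 0.25], "angular": [0, 0, 0.278], "fingers": 0.3}, {"dp": [-0.638, -0.486, 0.25], "angular": [0, 0, 0.278], "fingers": 0.3}, {"dp": [-0.638, -0.486, 0.25], "angular": [0, 0, 0.278], "fingers": 0.3}]'

```text
time: 51.3
tool_pos: [651.8, 182.1, 196.1]
tcp_rot: [180.0, -0.0, 100.1]
ft_force: [0.2, -0.1, -0.3]
finger_gap: 59.5
grip_force: 0.0
```

Call:
step_arm --targets '[{"dp": [0, 0, 0], "angular": [0, 0, 0.05], "fingers": 0.3}, {"dp": [0, 0, 0.1], "angular": [0, 0, 0.1], "fingers": 0.3}, {"dp": [0, 0, 0.2], "angular": [0, 0, 0.15], "fingers": 0.3}, {"dp": [0, 0, 0.3], "angular": [0, 0, 0.169], "fingers": 0.3}, {"dp": [0, 0, 0.4], "angular": [0, 0, 0.169], "fingers": 0.3}, {"dp": [0, 0, 0.45], "angular": [0, 0, 0.169], "fingers": 0.3}, {"dp": [0, 0, 0.45], "angular": [0, 0, 0.169], "fingers": 0.3}, {"dp": [0, 0, 0.45], "angular": [0, 0, 0.169], "fingers": 0.3}]'

```text
time: 52.3
tool_pos: [652.4, 182.1, 107.1]
tcp_rot: [179.9, -0.0, 69.5]
ft_force: [0.3, -0.6, 0.7]
finger_gap: 59.8
grip_force: 0.0
```

Run:
```python
from h import *
h=here((0,0,.5)); cf=K('wrist'); im=snapshot('wrist');cv2.imwrite('pics/w9.png',im)
for m in masks_of('wrist','pot_grip1'):
    if m['conf']<.3:continue
    p=cv2.minAreaRect(np.argwhere(m['pixels'])[:,::-1].astype(np.float32)); q=[on_z('wrist',x,65,cf) for x in cv2.boxPoints(p)]; s=sorted([q[1]-q[0],q[2]-q[1]],key=np.linalg.norm)
    print(round(m['conf'],2),np.round(m['at']),np.mean(q,0).round(1),np.degrees(np.arctan2(s[1][1],s[1][0])).round(1)%180,[np.linalg.norm(v).round() for v in s])
```

```text
t 52.3 tcp [652.4 182.1 107.1] [179.9  -0.   69.5] F [ 0.3 -0.6  0.7] gap 59.8 grip 0.0 j [11. 24. 79. -0. 77. 32.]
```

View pics/w9.png

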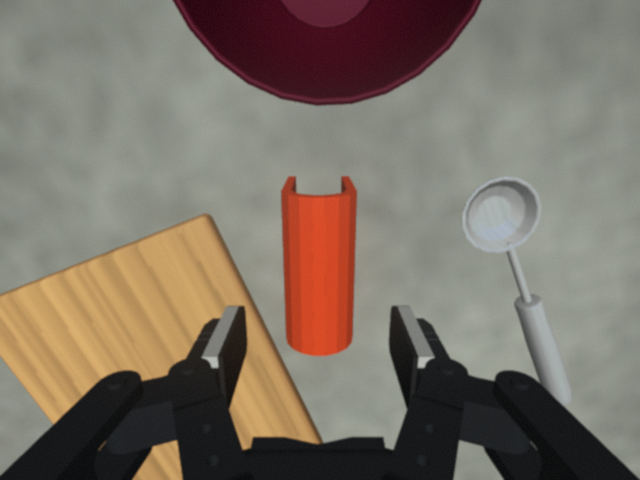

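The picture shows the small orange grip centred between the open fingers at (320,270), with the bowl, spoon and board clear.

Run:
```python
from h import *
cf=K('wrist'); a=on_z('wrist',(320,195),70,cf);b=on_z('wrist',(320,354),70,cf);print(a,b,(a+b)/2,np.linalg.norm(a-b))
h=here((0,0,.5)); m=(a+b)/2; chain(h,[[m[0],m[1],30.3,69.5]])
```

```text
[669.13967819 224.00655548  70.        ] [637.81147224 139.47630325  70.        ] [653.47557521 181.74142937  70.        ] 90.14887702991706
t 52.4 tcp [652.6 182.1 107.4] [ 1.799e+02 -1.000e-01  6.950e+01] F [-0.3  0.3 -0.4] gap 59.3 grip 0.0 j [11. 24. 79.  0. 77. 32.]
call
 to [653.5 181.7  30.3  69.5] dp [0.0001, 0.0048, 0.3878] az -0.0
```

Call:
step_arm --targets '[{"dp": [0, 0.005, 0.13], "angular": [0, 0, 0], "fingers": 0.3}, {"dp": [0, 0.005, 0.26], "angular": [0, 0, 0], "fingers": 0.3}, {"dp": [0, 0.005, 0.383], "angular": [0, 0, 0], "fingers": 0.3}, {"dp": [0, 0.005, 0.383], "angular": [0, 0, 0], "fingers": 0.3}, {"dp": [0, 0.005, 0.383], "angular": [0, 0, 0], "fingers": 1}, {"dp": [0, 0.005, 0.383], "angular": [0, 0, 0], "fingers": 1}, {"dp": [0, 0.005, 0.383], "angular": [0, 0, 0], "fingers": 1}, {"dp": [0, 0.005, 0.383], "angular": [0, 0, 0], "fingers": 1}]' --newtons 30

```text
time: 53.4
tool_pos: [654.0, 181.8, 31.4]
tcp_rot: [179.9, -0.1, 69.5]
ft_force: [0.7, -0.5, 5.8]
finger_gap: 39.2
grip_force: 31.2
```

Call:
step_arm --targets '[{"dp": [0, 0, -0.2], "angular": [0, 0, 0], "fingers": 1}, {"dp": [0, 0, -0.45], "angular": [0, 0, 0], "fingers": 1}, {"dp": [0, 0, -0.7], "angular": [0, 0, 0], "fingers": 1}, {"dp": [0.03, -0.08, -0.9], "angular": [0, 0, 0.04], "fingers": 1}, {"dp": [0.08, -0.2, -0.975], "angular": [0, 0, 0.09], "fingers": 1}, {"dp": [0.134, -0.328, -0.975], "angular": [0, 0, 0.136], "fingers": 1}, {"dp": [0.134, -0.328, -0.975], "angular": [0, 0, 0.136], "fingers": 1}, {"dp": [0.134, -0.328, -0.975], "angular": [0, 0, 0.136], "fingers": 1}]'

```text
time: 54.4
tool_pos: [600.8, 229.3, 224.3]
tcp_rot: [180.0, 0.0, 45.1]
ft_force: [0.4, 0.6, -0.6]
finger_gap: 39.8
grip_force: 30.6
```

Call:
step_arm --targets '[{"dp": [-0.08, -0.18, -0.02], "angular": [0, 0, 0.04], "fingers": 1}, {"dp": [-0.16, -0.37, -0.025], "angular": [0, 0, 0.08], "fingers": 1}, {"dp": [-0.24, -0.56, -0.025], "angular": [0, 0, 0.12], "fingers": 1}, {"dp": [-0.304, -0.728, -0.025], "angular": [0, 0, 0.164], "fingers": 1}, {"dp": [-0.304, -0.728, -0.025], "angular": [0, 0, 0.164], "fingers": 1}, {"dp": [-0.304, -0.728, -0.025], "angular": [0, 0, 0.164], "fingers": 1}, {"dp": [-0.304, -0.728, -0.025], "angular": [0, 0, 0.164], "fingers": 1}, {"dp": [-0.304, -0.728, -0.025], "angular": [0, 0, 0.164], "fingers": 1}]'

```text
time: 55.4
tool_pos: [455.4, 289.1, 229.3]
tcp_rot: [180.0, 0.0, 15.5]
ft_force: [0.4, 0.4, -0.4]
finger_gap: 39.8
grip_force: 30.7
```

Run:
```python
from h import *
h=here((0,0,.5)); chain(h,[[454.1,387,187,15.3]],[[454.1,387,125,15.3]])
```

```text
t 55.4 tcp [455.4 289.1 229.3] [180.    0.   15.5] F [ 0.4  0.4 -0.4] gap 39.8 grip 30.7 j [ 27.  -2.  95.  -0.  87. 102.]
call
 to [454.1 387.  187.   15.3] dp [0.1239, -0.4735, 0.214] az 0.0008
call
 to [454.1 387.  125.   15.3] dp [0.0, 0.0, 0.31] az -0.0
```

Call:
step_arm --targets '[{"dp": [0.04, -0.16, 0], "angular": [0, 0, 0], "fingers": 1}, {"dp": [0.08, -0.32, 0], "angular": [0, 0, 0], "fingers": 1}, {"dp": [0.124, -0.4735, 0], "angular": [0, 0, 0], "fingers": 1}, {"dp": [0.124, -0.4735, 0], "angular": [0, 0, 0], "fingers": 1}, {"dp": [0.124, -0.4735, 0.1], "angular": [0, 0, 0], "fingers": 1}, {"dp": [0.124, -0.4735, 0.2], "angular": [0, 0, 0], "fingers": 1}, {"dp": [0.124, -0.4735, 0.214], "angular": [0, 0, 0], "fingers": 1}, {"dp": [0.124, -0.4735, 0.214], "angular": [0, 0, 0], "fingers": 1}]'

```text
time: 56.4
tool_pos: [453.2, 386.9, 186.1]
tcp_rot: [180.0, 0.1, 15.4]
ft_force: [-0.9, 0.9, -1.1]
finger_gap: 39.4
grip_force: 30.7
```

Call:
step_arm --targets '[{"dp": [0, 0, 0.07], "angular": [0, 0, 0], "fingers": 1}, {"dp": [0, 0, 0.14], "angular": [0, 0, 0], "fingers": 1}, {"dp": [0, 0, 0.21], "angular": [0, 0, 0], "fingers": 1}, {"dp": [0, 0, 0.25], "angular": [0, 0, 0], "fingers": 1}, {"dp": [0, 0, 0.28], "angular": [0, 0, 0], "fingers": 1}, {"dp": [0, 0, 0.3], "angular": [0, 0, 0], "fingers": 1}, {"dp": [0, 0, 0.31], "angular": [0, 0, 0], "fingers": 1}, {"dp": [0, 0, 0.31], "angular": [0, 0, 0], "fingers": 1}]'

```text
time: 57.4
tool_pos: [453.5, 387.6, 124.9]
tcp_rot: [-180.0, -0.0, 15.5]
ft_force: [-0.2, 0.6, -0.4]
finger_gap: 39.9
grip_force: 30.7
```

Same height as the first, no side force: release and rise.

Call:
step_arm --targets '[{"dp": [0, 0, 0.003], "angular": [0, 0, 0], "fingers": 1}, {"dp": [0, 0, 0.003], "angular": [0, 0, 0], "fingers": 0.3}, {"dp": [0, 0, 0.003], "angular": [0, 0, 0], "fingers": 0.3}, {"dp": [0, 0, 0.003], "angular": [0, 0, 0], "fingers": 0.3}, {"dp": [0, 0, 0.003], "angular": [0, 0, 0], "fingers": 0.3}, {"dp": [0, 0, -0.2], "angular": [0, 0, 0], "fingers": 0.3}, {"dp": [0, 0, -0.4], "angular": [0, 0, 0], "fingers": 0.3}, {"dp": [0, 0, -0.6], "angular": [0, 0, 0], "fingers": 0.3}]'

```text
time: 58.4
tool_pos: [453.3, 387.5, 245.9]
tcp_rot: [-180.0, 0.0, 15.5]
ft_force: [-1.1, 0.4, -0.1]
finger_gap: 60.1
grip_force: 0.0
```

Call:
step_arm --targets '[{"dp": [-0.1, 0.2, -0.2], "angular": [0, 0, 0], "fingers": 0.3}, {"dp": [-0.2, 0.4, -0.4], "angular": [0, 0, 0], "fingers": 0.3}, {"dp": [-0.2, 0.6, -0.6], "angular": [0, 0, 0], "fingers": 0.3}, {"dp": [-0.2, 0.8, -0.6], "angular": [0, 0, 0], "fingers": 0.3}, {"dp": [-0.2, 0.9, -0.6], "angular": [0, 0, 0], "fingers": 0.3}, {"dp": [-0.2, 0.9, -0.6], "angular": [0, 0, 0], "fingers": 0.3}, {"dp": [-0.2, 0.9, -0.6], "angular": [0, 0, 0], "fingers": 0.3}, {"dp": [-0.2, 0.9, -0.6], "angular": [0, 0, 0], "fingers": 0.3}]'

```text
time: 59.4
tool_pos: [462.6, 204.2, 364.5]
tcp_rot: [-180.0, 0.0, 15.5]
ft_force: [-0.1, 0.4, -0.2]
finger_gap: 59.7
grip_force: 0.0
```

Run:
```python
from h import *
st(); a=snapshot('scene')[150:390,80:560];b=snapshot('top')[130:370,100:560]
cv2.imwrite('pics/f10.png',np.vstack([cv2.resize(a,(600,300)),cv2.resize(b,(600,300))]))
```

```text
t 59.4 tcp [462.6 204.2 364.5] [-180.     0.    15.5] F [-0.1  0.4 -0.2] gap 59.7 grip 0.0 j [ 18.  -8.  87.   0. 101.  92.]
```

View pics/f10.png

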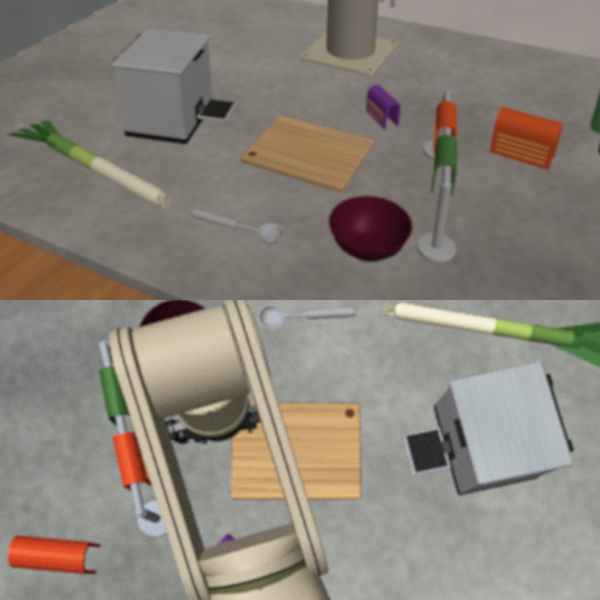

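The picture shows the lid shut and the pedal up, an empty board, and both grips astride the bar at (115,390) and (130,460) in the lower panel. The bowl, spoon and whole leek are undisturbed.

```bash
python3 -c "
from bench import *
print(hand_in())"
```

```text
the job is handed in; nothing more can be done
None
```

I've handed the job in. All five leek root ends are in the bin with the lid shut, and the small orange and green pot grips hang astride the rail between its posts. The soup bowl, spoon and whole leek look undisturbed in the last pictures.

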